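Pack the felt markers into the bench carrier

TASK

Get the marker carrier ready to be carried off: fold its handle right down to the far side, stand every felt marker lying on the worktop on end in the carrier's wells, one to a well (either end down), all the way down, then swing the handle back up over them until it rests in its catch. Leave the dropper bottle and the steel weight where they are.

Things in the scene. Friction and masses are not known exactly. Their poses are not given: they have to be found in the camera images.
- carrier: fixed marker carrier: wooden block 56 x 266 x 78 mm (x, y, z) on a foot plate 72 x 284 mm; origin at the centre of its underside on the worktop; y runs along the row of wells, x points away from the robot, to the side the handle folds to, z up. Aluminium end plates, 133 to 138 mm from the middle, have tongues (x -10 to 16 mm) reaching 108 mm above the worktop.
- keeper (a joint): angle (rad) of the carrier's bail handle, hinged along the carrier's y, 12 mm to +x of the row, 70 mm above the worktop; arms 95 mm. 0: closed, leaning 0.175 past upright towards -x, resting on its catch pins, its bar above the wells. Grows as it swings to +x; 1.75: folded down level on its rest. 100 g, turns freely and falls to whichever side of upright it is left on.
- keeper_grip (a point): middle of the handle's round black rubber grip, 14 mm thick, 160 mm long, along the carrier's y; 164 mm above the worktop and 5 mm to -x of the row when closed, 70 mm above it and 107 mm to +x of the row when folded down. It may turn between the fingers as the handle swings; the arms are 285 mm apart.
- well_1 (a point): centre of the mouth of well 1 of 5 in the carrier's top, 78 mm above the worktop: a square well 27 x 27 mm, 70 mm deep (floor 8 mm above the worktop), 48 mm from its neighbours; takes one marker, the top 52 mm of which then stands out
- well_2 (a point): centre of the mouth of well 2 of 5 in the carrier's top, 78 mm above the worktop: a square well 27 x 27 mm, 70 mm deep (floor 8 mm above the worktop), 48 mm from its neighbours; takes one marker, the top 52 mm of which then stands out
- well_3 (a point): centre of the mouth of well 3 of 5 in the carrier's top, 78 mm above the worktop: a square well 27 x 27 mm, 70 mm deep (floor 8 mm above the worktop), 48 mm from its neighbours; takes one marker, the top 52 mm of which then stands out
- well_4 (a point): centre of the mouth of well 4 of 5 in the carrier's top, 78 mm above the worktop: a square well 27 x 27 mm, 70 mm deep (floor 8 mm above the worktop), 48 mm from its neighbours; takes one marker, the top 52 mm of which then stands out
- well_5 (a point): centre of the mouth of well 5 of 5 in the carrier's top, 78 mm above the worktop: a square well 27 x 27 mm, 70 mm deep (floor 8 mm above the worktop), 48 mm from its neighbours; takes one marker, the top 52 mm of which then stands out
- marker_1_mid (a point): centre (half-way along and half-way up) of a felt marker, a white cylinder with a red cap, 122 mm long, 18 mm thick, 20 g, does not roll, starts lying on the worktop; its y axis is the long axis. May be absent.
- marker_2_mid (a point): centre (half-way along and half-way up) of a felt marker, a white cylinder with a red cap, 122 mm long, 18 mm thick, 20 g, does not roll, starts lying on the worktop; its y axis is the long axis. May be absent.
- marker_3_mid (a point): centre (half-way along and half-way up) of a felt marker, a white cylinder with a red cap, 122 mm long, 18 mm thick, 20 g, does not roll, starts lying on the worktop; its y axis is the long axis. May be absent.
- marker_4_mid (a point): centre (half-way along and half-way up) of a felt marker, a white cylinder with a red cap, 122 mm long, 18 mm thick, 20 g, does not roll, starts lying on the worktop; its y axis is the long axis. May be absent.
- marker_5_mid (a point): centre (half-way along and half-way up) of a felt marker, a white cylinder with a red cap, 122 mm long, 18 mm thick, 20 g, does not roll, starts lying on the worktop; its y axis is the long axis. May be absent.
- bottle_mid (a point): bystander: centre of a standing amber dropper bottle with a red tip, 35 mm thick, 112 mm high; leave alone
- weight_mid (a point): bystander: centre of a standing knobbed steel weight, 26 mm thick, 43 mm high; leave alone
Mind the look-alikes: they are no part of the job. What is shaped like the part that bears marker_5_mid but brown or green is not meant. Leave any green look-alike of the part that bears marker_3_mid alone.

How it is judged:
By the outcome, as a careful person would: the job done as asked, in the order asked, and still so for the second after the job is handed in, with the robot touching nothing.
Of marker_1, marker_2, marker_3, marker_4, marker_5 only 3 to 5 are there at a start; the rules pass over those that are not, and their reading is None.
At some moment in a run one of marker_1, marker_2, marker_3, marker_4 may be knocked a few centimetres aside while the robot is not near it.
Once in a run the grip may slacken for a moment while it holds something.
It also fails if it takes over 210 s, if anything falls off the work surface, if the arm or the gripper's body presses on something with over 40 N, if the wrist force passes 120 N, or if a joint passes its speed limit or range.

ROBOT

A 7-joint arm with a two-finger parallel gripper is mounted at the origin on the work surface; the furniture and walls round the work are solid. World frame = base frame: x ahead of the robot, y to its left, z up, the work surface at z = 0. Lengths are in m, angles in rad, forces in N, time in s.
With the tool pointing down it reaches from about 0.425 to 0.825 m from the base axis. Payload 3.6 kg.
Tool frame: the origin (TCP) lies midway between the tips of the shut fingers; the grasp point (between the pads) lies behind it (bot.tcp_to_grasp is the z of the grasp point in the tool frame, in m); z points along the fingers, y is the line along which they close (so a half turn about z gives the same grasp; the last joint's range is limited). The gripper opens to 85 mm and grips with 20 to 120 N. Pads are 22 mm wide; open, the fingers measure 114 mm over their backs; the gripper's body (76 mm by 85 mm) begins 54 mm behind the grasp point. The pads swing forward as they close: fully open they stand 13 mm farther back than shut.
Start: joints at [-0.026, 0.615, -0.013, 1.423, 0.008, 1.103, -0.04], TCP at [0.65, 0, 0.197] pointing down, gripper open.
Joint ranges: [-3.12, 3.12], [-0.3, 2.06], [-1.34, 1.32], [0.26, 2.42], [-1.36, 4.5], [0.01, 1.98], [-2.84, 2.84]. Speed limits (rad/s): [2.79, 2.79, 3.14, 3.14, 3.14, 3.14, 3.14].

INTERFACE

Orientations are given as [roll, pitch, yaw] about the fixed x, y, z axes, in that order (R = Rz(yaw) Ry(pitch) Rx(roll)).
In Python, from plant import bot gives the robot as it stands.
- The arm moves only by the tool apply_moves, never from a script. Its argument "series" is a list that holds one entry, the list of rows, each a list of 5 numbers: the shift along the tool's x, y, z in cm, then the turn about the tool's z in rad, then the opening in per cent of the stroke, from 0 (shut) to 100 (fully open). A call has 1 to 20 rows; each row is the pose to reach, as a shift and turn from the pose commanded when the call began, along the tool's axes at that moment; what a row does not reach only later rows make up. A row lasts 1/10 s, in which the tool goes at most 50 mm and 8.59 degrees, less where a joint would pass 70% of its speed; a pose out of reach is approached as far as the arm can. A call with a gripper value outside its range is refused whole. The fingers move at their own pace and stop on an object; "newtons" is the grip in N (left out, the last holds). Time passes only in rows, so rows that repeat a pose let the fingers close. It gives the time, the measured TCP pose, the force, the opening and the grip force at its end, in the units of the state.
- bot.state(): the state, without advancing time (a new reading comes with each control period).
- bot.get_image(name): name is "scene" or "side" or "wrist"; returns (picture, depth): 420x560x3 uint8, blue, green, red; 420x560 float32, m along the optical axis (not along the pixel's ray), 0 where there is no reading.
- bot.camera_info(name): a dict with "fx", "fy", "cx", "cy" (pixels), "k1" (the pictures are not rectified: a ray, as slopes to the right and down, at radius r is drawn at 1 + k1 r^2 times it, then the intrinsics apply), "camera_from_world" (4x4, takes a point from world to camera coordinates). Camera axes: x right, y up, looking along -z (the intrinsics and any distortion apply to the point x, -y, -z); pixel columns grow to the right and rows downward; lengths in m; the calibration is good to about 2 mm. A picture is of the moment at which its call begins: read the wrist's pose just before it. camera_info takes no time and is no camera call; for the wrist camera it gives the pose at the moment of the call.
- bot.finish_job(): hands the job in; it is judged then, once.
Trained networks look in the newest picture that a camera, given by its name, has taken for a name from the list of things; names that differ only in an ending like _2 or _b are one class to them, and where a whole thing is asked for, a point or a joint stands for the part that bears it (a point fixed in the world has none). Each returns a list of dicts, best first, with "confidence" (0 to 1); they miss things now and then, are a little off and sometimes report something else, mostly with a low value. They report only what shows in the picture. A call takes as long as a camera call. They do not tell look-alikes from the thing itself.
- bot.boxes_of(camera, target): "point" ([x, y, z] in m, in the coordinates of the camera as it stood for that picture, good to about 4 mm: the middle of the surface that is visible of it).
- bot.spot_point(camera, target): "point" ([x, y, z] in m, in the coordinates of the camera as it stood for that picture, good to about 4 mm: a listed point, or the origin of a listed thing).
The state is a dict: "time_s": time; "joint_pos": joint angles; "joint_velocities": joint speeds; "joint_efforts": joint torques, N m; "tool_pos": TCP position; "tcp_rot": TCP orientation; "ft_force": force on the tool from outside, world axes, zero at the start; "wrist_torque": the same for the moment, N m; "grip_width": opening from 0.0 (shut) to 1.0 (fully open); "finger_force": force on a finger pad.
Only numpy, scipy, OpenCV 4.12 (cv2) and the standard library are available. Lean on these libraries where they do the work, as an engineer would, in place of code of your own. Each camera call takes 0.05 s, during which the arm holds its last target. There are 200 camera calls.

## Working session

There is one attempt and no reset: what is moved stays moved. The work goes in short steps, Python scripts to look and compute and a tool call to move; the robot and the scene stay as the last step left them, time stands still between calls to the robot, and variables do not carry over. Pictures are saved under pics/ and viewed, at most 17 in all, crops included, and the job is handed in when it is done.

Besides the shell and the picture viewer there is one more tool, called after "Request:" as name(argument=value, ...) on one line, values as JSON. apply_moves: Moves the arm, as the interface text tells. Its arguments: {"type":"object","properties":{"series":{"type":"array","items":{"type":"array","items":{"type":"array","items":{"type":"number"}}}},"newtons":{"type":"number"}},"required":["series"]}

```bash
ls; mkdir -p pics; cat > h.py <<'E'
import numpy as np, cv2
from plant import bot
from scipy.spatial.transform import Rotation as R
def info(c):
    i=bot.camera_info(c); return i,np.array(i["camera_from_world"])
def toworld(p,M): return (np.linalg.inv(M)@np.r_[p,1])[:3]
def proj(p,c,i=None,M=None):
    if i is None: i,M=info(c)
    q=(M@np.r_[p,1])[:3]; s=np.array([q[0],-q[1]])/-q[2]; s=s*(1+i["k1"]*(s@s)); return i["fx"]*s[0]+i["cx"],i["fy"]*s[1]+i["cy"]
def cloud(c,d,i,M):
    v,u=np.mgrid[:420,:560].astype(float)
    x=(u-i["cx"])/i["fx"];y=(v-i["cy"])/i["fy"];a,b=x.copy(),y.copy()
    for _ in range(8):
        f=1+i["k1"]*(a*a+b*b);a=x/f;b=y/f
    P=np.stack([a*d,-b*d,-d,np.ones_like(d)],-1)@np.linalg.inv(M).T
    P=P[...,:3].copy();P[d<=0]=np.nan;return P
E
python3 - <<'E'
from h import *
print(bot.tcp_to_grasp, bot.state())
for c in ("scene","side","wrist"):
    i,M=info(c); im,d=bot.get_image(c); cv2.imwrite(f"pics/a_{c}.png",im); np.save(f"/tmp/{c}.npy",d)
    print(c,i["fx"],i["k1"],np.linalg.inv(M)[:3,3].round(3),-np.linalg.inv(M)[:3,2].round(2))
    for t in ("carrier","keeper_grip","well_1","marker_1_mid","bottle_mid","weight_mid"):
        for r in bot.spot_point(c,t): 
            w=toworld(r["point"],M); print(t,round(r["confidence"],2),w.round(3),np.round(proj(w,c,i,M)))
E
```

```text
pics
-0.0187 {'time_s': 0.0, 'joint_pos': array([-0.02648689,  0.61591652, -0.01262683,  1.42492639,  0.00811527,
        1.10342537, -0.04037681]), 'joint_velocities': array([-0.00034143, -0.00115565, -0.00078516, -0.0011595 , -0.00019383,
       -0.00113971,  0.000685  ]), 'joint_efforts': array([ 1.38264377e-04, -4.69217670e+01,  2.59523503e-01, -1.71036780e+01,
        1.00907375e-02,  9.80606623e-03,  4.10031795e-07]), 'tool_pos': array([ 6.49125718e-01, -1.03682778e-07,  1.96130905e-01]), 'tcp_rot': array([-3.13896789e+00,  4.68302256e-05,  1.57088864e+00]), 'ft_force': array([-0.25150132,  0.38780045, -0.40626339]), 'wrist_torque': array([ 0.011713  ,  0.00312441, -0.01984744]), 'finger_force': 0.0, 'grip_width': 1.002528837267995}
scene 398.16367083287037 0.017286233915762006 [ 0.192 -0.579  0.751] [ 0.34  0.56 -0.76]
carrier 0.9 [ 0.573  0.075 -0.   ] [285. 178.]
keeper_grip 0.98 [0.568 0.074 0.16 ] [283. 131.]
well_1 0.91 [0.581 0.073 0.076] [288. 156.]
well_1 0.82 [0.578 0.029 0.075] [296. 167.]
well_1 0.81 [ 0.575 -0.019  0.076] [305. 178.]
well_1 0.77 [0.571 0.124 0.076]
[... 341 characters left out ...]
well_1 0.96 [ 0.578 -0.017  0.077] [308. 212.]
well_1 0.96 [0.568 0.075 0.077] [303. 194.]
well_1 0.96 [0.567 0.168 0.078] [301. 177.]
well_1 0.65 [0.571 0.024 0.082] [305. 202.]
well_1 0.65 [0.574 0.127 0.077] [304. 184.]
bottle_mid 0.75 [ 0.665 -0.219  0.055] [355. 275.]
weight_mid 0.62 [ 0.649 -0.263  0.022] [349. 301.]
wrist 339.36345308005843 -0.0036298034033165243 [0.651 0.085 0.373] [-0.   -0.33 -0.94]
carrier 0.94 [ 0.572  0.079 -0.002] [201.  96.]
keeper_grip 0.61 [0.567 0.078 0.162] [135. 102.]
well_1 0.7 [0.573 0.117 0.081] [177.  46.]
well_1 0.57 [ 0.576 -0.019  0.081] [194. 210.]
bottle_mid 0.8 [ 0.667 -0.215  0.051] [289. 357.]
weight_mid 0.56 [ 0.652 -0.266  0.022] [276. 372.]
```

View pics/a_scene.png

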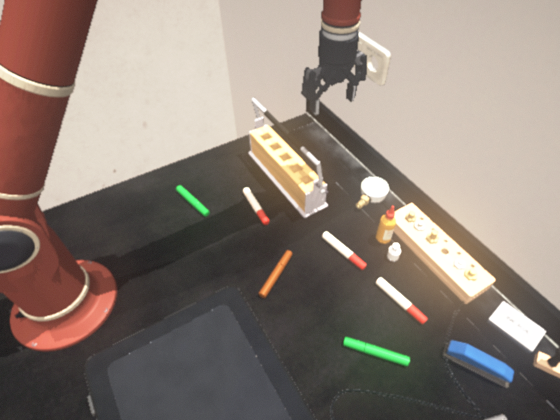

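View pics/a_wrist.png

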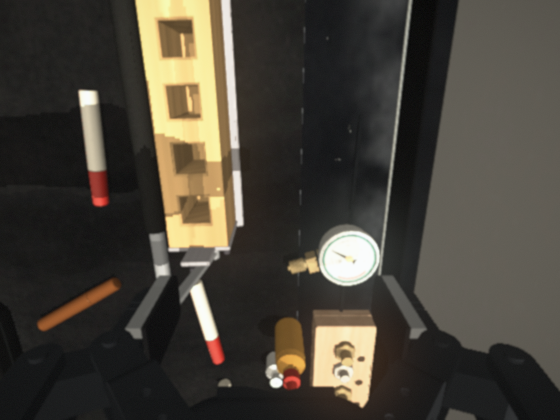

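```bash
python3 - <<'E'
from h import *
for c in ("scene","side","wrist"):
    i,M=info(c); bot.get_image(c)
    for f in (bot.spot_point,bot.boxes_of):
     for t in ("marker_1_mid","marker_3_mid"):
        for r in f(c,t):
            w=toworld(r["point"],M); print(c,f.__name__,t,round(r["confidence"],2),w.round(3),np.round(proj(w,c,i,M)))
E
```

```text
scene call marker_1_mid 0.37 [0.576 0.075 0.   ] [286. 177.]
scene call marker_3_mid 0.84 [ 0.587 -0.366  0.012] [402. 301.]
scene call marker_3_mid 0.81 [ 0.473 -0.414  0.008] [373. 351.]
scene call marker_3_mid 0.93 [ 0.583 -0.366  0.021] [402. 300.]
scene call marker_3_mid 0.84 [ 0.471 -0.415  0.014] [373. 351.]
side call marker_3_mid 0.91 [ 0.472 -0.418  0.01 ] [258. 370.]
side call marker_3_mid 0.82 [ 0.585 -0.359  0.012] [321. 342.]
side call marker_3_mid 0.51 [ 0.559 -0.197  0.01 ] [303. 283.]
side call marker_3_mid 0.81 [ 0.585 -0.369  0.018] [321. 345.]
side call marker_3_mid 0.6 [ 0.476 -0.424  0.019] [261. 370.]
side call marker_3_mid 0.33 [ 0.568 -0.01   0.166] [306. 179.]
wrist call marker_1_mid 0.63 [ 0.58  -0.303  0.01 ] [224. 386.]
wrist call marker_1_mid 0.27 [0.57  0.058 0.08 ] [180. 124.]
wrist call marker_3_mid 0.57 [ 0.581 -0.299  0.012] [225. 385.]
```

The scene picture shows three white, red-capped markers at (256,205), (344,250) and (401,300). There are green look-alikes at (192,200) and (376,351), and a brown one at (276,273). The wrist picture shows the carrier with the handle closed, and markers at (95,148) and (208,322).

```bash
cat >> h.py <<'E'
def markers(c,im,d,i,M,pr=True):
    P=cloud(c,d,i,M); z=P[...,2]
    hsv=cv2.cvtColor(im,cv2.COLOR_BGR2HSV).astype(int)
    red=((hsv[...,0]<6)|(hsv[...,0]>172))&(hsv[...,1]>150)&(hsv[...,2]>70)
    wh=(hsv[...,1]<90)&(hsv[...,2]>130)
    m=((red|wh)&(z>0.004)&(z<0.03)&(P[...,0]>0.3)).astype(np.uint8)
    m=cv2.morphologyEx(m,cv2.MORPH_CLOSE,np.ones((3,3)))
    n,l,s,_=cv2.connectedComponentsWithStats(m); out=[]
    for k in range(1,n):
        if s[k,4]<60: continue
        q=(l==k)&np.isfinite(z); X=P[q]; rf=red[q].mean()
        (cx,cy),(a,b),t=cv2.minAreaRect((X[:,:2]*1000).astype(np.float32))
        cen=X[:,:2].mean(0); u=np.linalg.svd(X[:,:2]-cen,full_matrices=False)[2][0]
        rc=P[q&red][:,:2].mean(0) if rf>0 else cen
        u=u*np.sign(u@(rc-cen)+1e-12)
        pr and print(c,s[k,:4],"c",np.round([cx,cy]),"size",np.round([a,b]),"red",round(rf,2),"dir",np.round(np.arctan2(u[1],u[0]),3),"zmax",np.nanpercentile(X[:,2],95).round(4))
E
python3 - <<'E'
from h import *
for c in ("scene","side","wrist"):
    i,M=info(c); markers(c,cv2.imread(f"pics/a_{c}.png"),np.load(f"/tmp/{c}.npy"),i,M)
w=np.array([[.5745,.074],[.5745,.0265],[.5765,-.018],[.5725,.1255],[.5675,.1675]])
print(np.polyfit(w[:,1],w[:,0],1),w.mean(0))
E
```

```text
scene [ 93  19 213  83] c [706. 772.] size [401. 806.] red 0.0 dir 2.248 zmax 0.029
scene [249 146  78  70] c [574.  74.] size [ 75. 283.] red 0.0 dir -1.428 zmax 0.0268
scene [356 180  32  28] c [703. -93.] size [80. 82.] red 0.0 dir 3.066 zmax 0.0318
scene [243 188  26  36] c [456.  23.] size [124.  17.] red 0.32 dir -1.629 zmax 0.0178
scene [322 232  44  37] c [ 561. -199.] size [ 18. 122.] red 0.17 dir -1.397 zmax 0.018
scene [387 246  14  14] c [ 649. -267.] size [22. 25.] red 0.0 dir -0.912 zmax 0.0277
scene [376 277  50  47] c [ 586. -361.] size [ 17. 122.] red 0.15 dir -1.459 zmax 0.0182
scene [462 283  34  21] c [ 738. -434.] size [22. 85.] red 0.0 dir 3.059 zmax 0.0301
scene [488 301  59  51] c [ 747. -519.] size [75. 89.] red 0.0 dir -1.378 zmax 0.018
scene [534 352  26  24] c [ 728. -598.] size [26. 40.] red 0.0 dir -1.354 zmax 0.02
scene [486 414  21   6] c [ 575. -609.] size [ 8. 34.] red 0.0 dir 2.701 zmax 0.0132
side [237 106  78   7] c [484. 960.] size [361.  27.] red 0.0 dir 0.001 zmax 0.0293
side [347 125  19  43] c [796. 580.] size [  3. 405.] red 0.0 dir -1.568 z
[... 467 characters left out ...]
6. -228.] size [29. 11.] red 0.0 dir -0.078 zmax 0.0297
side [342 298  14  16] c [ 648. -269.] size [22. 25.] red 0.0 dir -0.284 zmax 0.028
side [311 317  23  59] c [ 586. -360.] size [ 18. 124.] red 0.31 dir -1.416 zmax 0.0181
side [400 398  44  22] c [ 734. -489.] size [63. 44.] red 0.0 dir -3.103 zmax 0.018
wrist [220   0  23 226] c [606.  51.] size [  9. 230.] red 0.0 dir -1.546 zmax 0.0109
wrist [ 79  90  30 116] c [456.  24.] size [122.  17.] red 0.29 dir -1.624 zmax 0.0172
wrist [190 281  35  83] c [ 563. -198.] size [ 17. 122.] red 0.27 dir -1.383 zmax 0.017
wrist [266 364  17  15] c [ 648. -265.] size [17. 23.] red 0.0 dir -0.837 zmax 0.0271
[-0.04223677  0.57627198] [0.5731 0.0751]
```

View pics/a_side.png

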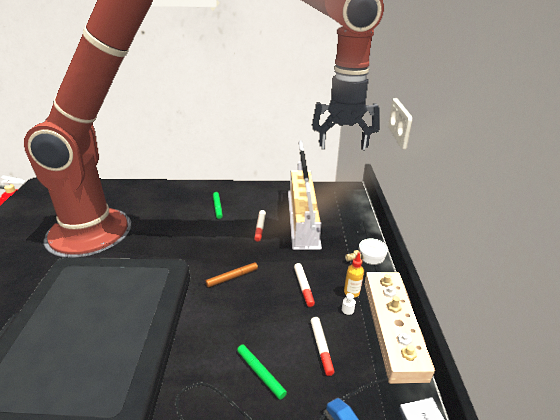

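The side picture shows the same three markers at (260,225), (304,285) and (321,346), with nothing else white and red on the worktop. I'll start with the handle, moving above the grip first.

Request:
apply_moves(series=[[[2.5,-2.7,0,-0.04,70],[5,-5.4,0,-0.04,60],[7.6,-8.1,0,-0.04,60],[7.6,-8.1,0,-0.04,60],[7.6,-8.1,0,-0.04,60],[7.6,-8.1,0,-0.04,60]]], newtons=20)

```text
time_s: 2.4
tool_pos: [0.5699, 0.0747, 0.1975]
tcp_rot: [3.141, 0.001, 1.609]
ft_force: [0.4, -0.6, 0.3]
grip_width: 0.6
finger_force: 0.0
```

```bash
python3 - <<'E'
from h import *
s=bot.state();print(s["tool_pos"],s["tcp_rot"],s["grip_width"],s["ft_force"])
i,M=info("wrist"); im,d=bot.get_image("wrist"); cv2.imwrite("pics/b.png",im)
P=cloud("wrist",d,i,M)
for t in ("keeper_grip","well_1"):
    for r in bot.spot_point("wrist",t):
        w=toworld(r["point"],M); print(t,round(r["confidence"],2),w.round(3))
m=(P[...,2]>0.15)&(P[...,2]<0.178)&(abs(P[...,0]-0.568)<0.03)
X=P[m];print(len(X),np.polyfit(X[:,1],X[:,0],1) if len(X)>10 else 0,X[:,0].mean(),np.percentile(X[:,1],[1,99]),X[:,2].max())
E
```

```text
[0.56988479 0.07472688 0.19748498] [3.14052169e+00 9.47701752e-04 1.60910004e+00] 0.5997623341175772 [ 0.42640308 -0.62304683  0.29083087]
keeper_grip 0.78 [0.566 0.076 0.163]
well_1 0.97 [ 0.578 -0.017  0.082]
well_1 0.95 [0.573 0.024 0.08 ]
well_1 0.94 [0.574 0.118 0.078]
well_1 0.89 [0.574 0.08  0.078]
well_1 0.8 [0.568 0.173 0.078]
7362 [-0.02494965  0.57061104] 0.5682691874233894 [-0.06215355  0.20306056] 0.17126664566109506
```

Request:
apply_moves(series=[[[0,0,2.4,0,60],[0,-0.1,4.7,0,60],[0,-0.1,4.7,0,30],[0,-0.1,4.7,0,30],[0,-0.1,4.7,0,30],[0,1.2,4.6,0,30],[0,2.4,4.6,0,30],[0,3.6,4.8,0,30],[0,4.8,5.1,0,30],[0,6,5.6,0,30],[0,7,6.2,0,30],[0,8,7,0,30],[0,8.8,7.8,0,30],[0,9.6,8.8,0,30],[0,10.2,9.8,0,30],[0,10.7,10.8,0,30],[0,11,11.8,0,30],[0,11.2,13,0,30],[0,11.3,14.1,0,30],[0,11.3,14.1,0,30]]])

```text
time_s: 4.55
tool_pos: [0.6801, 0.0804, 0.0538]
tcp_rot: [-3.137, 0.0, 1.611]
ft_force: [-0.8, 0.6, -0.4]
grip_width: 0.302
finger_force: 0.0
```

```bash
python3 - <<'E'
from h import *
i,M=info("scene"); im,d=bot.get_image("scene")
for r in bot.spot_point("scene","keeper_grip"): print(round(r["confidence"],2),toworld(r["point"],M).round(3))
cv2.imwrite("pics/c.png",cv2.resize(im[40:300,160:460],None,fx=2,fy=2))
E
```

```text
0.89 [0.568 0.075 0.162]
0.43 [ 0.576  0.079 -0.001]
```

View pics/c.png

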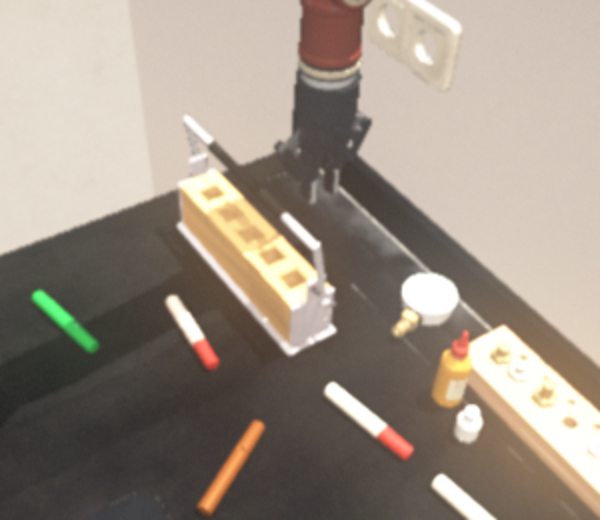

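The handle is still closed, with its bar from about (185,120) to (320,245) in the crop, so the fingers passed over it. I'll redo it lower and grip the bar.

Request:
apply_moves(series=[[[0,0,-5,0,60],[0,0,-10,0,60],[0,0,-15,0,60],[0,-4,-15,0,60],[0,-8,-15,0,60],[0,-11.2,-15,0,60],[0,-11.2,-15,0,60],[0,-11.2,-12,0,60],[0,-11.2,-8.5,0,60],[0,-11.2,-8.5,0,60],[0,-11.2,-8.5,0,0],[0,-11.2,-8.5,0,0],[0,-11.2,-8.5,0,0],[0,-11.2,-8.5,0,0],[0,-11.2,-8.5,0,0]]], newtons=30)

```text
time_s: 6.15
tool_pos: [0.5704, 0.0761, 0.1421]
tcp_rot: [3.14, -0.0, 1.611]
ft_force: [0.5, 0.5, 0.2]
grip_width: 0.003
finger_force: 0.0
```

```bash
python3 - <<'E'
from h import *
out=[]
for c in("scene","side","wrist"):
    i,M=info(c); im,d=bot.get_image(c)
    for r in bot.spot_point(c,"keeper_grip"): print(c,round(r["confidence"],2),toworld(r["point"],M).round(3),np.round(proj(toworld(r["point"],M),c,i,M)))
    out.append(cv2.resize(im[50:250,180:450] if c!="wrist" else im,(400,300)))
cv2.imwrite("pics/d.png",np.vstack([np.hstack(out[:2]),np.hstack([out[2],out[2]])]))
print(proj(bot.state()["tool_pos"],"scene"))
E
```

```text
scene 0.64 [0.568 0.079 0.162] [282. 129.]
side 0.55 [0.563 0.074 0.161] [302. 166.]
wrist 0.79 [0.566 0.077 0.162] [267. 263.]
(np.float64(283.0621211556354), np.float64(136.01971222065526))
```

View pics/d.png

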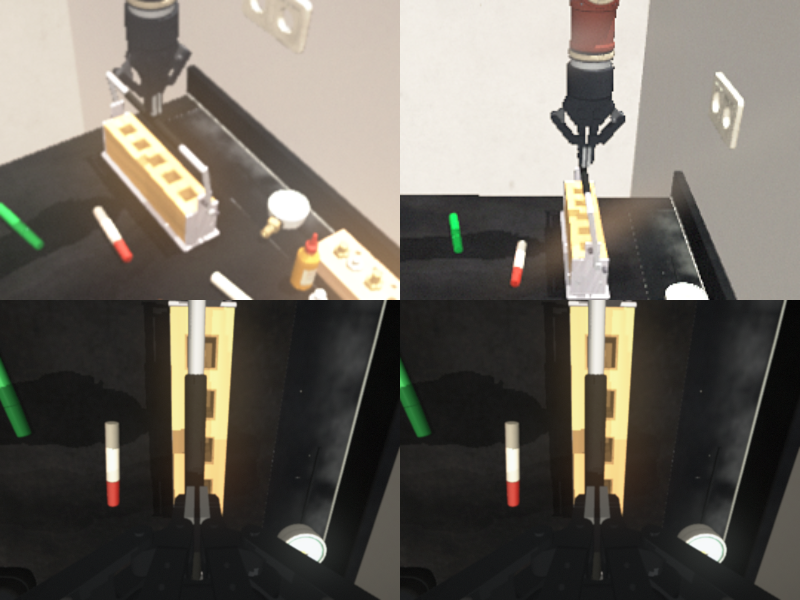

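```bash
python3 - <<'E'
from h import *
s=bot.state();print(s["time_s"],s["grip_width"],s["finger_force"],s["tool_pos"],s["ft_force"])
i,M=info("wrist"); im,d=bot.get_image("wrist"); P=cloud("wrist",d,i,M)
cv2.imwrite("pics/e.png",cv2.resize(im[220:420,180:400],None,fx=3,fy=3,interpolation=cv2.INTER_CUBIC))
for v in (200,230,250,260,270,280,300,330,380): 
  print(v,[(u,*(P[v,u]*1000).round(0)) for u in (262,270,275,280,288)])
E
```

```text
6.45 -0.004717802999299659 0.0 [0.56993339 0.07608573 0.14130324] [ 0.007064   -0.71783389  0.2661748 ]
200 [(262, np.float64(563.0), np.float64(112.0), np.float64(167.0)), (270, np.float64(567.0), np.float64(113.0), np.float64(170.0)), (275, np.float64(569.0), np.float64(113.0), np.float64(169.0)), (280, np.float64(571.0), np.float64(113.0), np.float64(169.0)), (288, np.float64(583.0), np.float64(62.0), np.float64(9.0))]
230 [(262, np.float64(563.0), np.float64(97.0), np.float64(167.0)), (270, np.float64(567.0), np.float64(99.0), np.float64(170.0)), (275, np.float64(570.0), np.float64(98.0), np.float64(169.0)), (280, np.float64(572.0), np.float64(98.0), np.float64(169.0)), (288, np.float64(581.0), np.float64(60.0), np.float64(76.0))]
250 [(262, np.float64(564.0), np.float64(87.0), np.float64(168.0)), (270, np.float64(568.0), np.float64(88.0), np.float64(170.0)), (275, np.float64(570.0), np.float64(88.0), np.float64(169.0)), (280, np.float64(572.0), np.float64(88.0), np.float64(169.0)), (288, np.float64(582.0), np.float64(43.0), np.float64(77.0))]
260 [(262, np.float64(564.0), np.flo
[... 1179 characters left out ...]
 (288, np.float64(575.0), np.float64(87.0), np.float64(209.0))]
330 [(262, np.float64(566.0), np.float64(88.0), np.float64(227.0)), (270, np.float64(569.0), np.float64(82.0), np.float64(220.0)), (275, np.float64(571.0), np.float64(76.0), np.float64(212.0)), (280, np.float64(572.0), np.float64(80.0), np.float64(217.0)), (288, np.float64(574.0), np.float64(89.0), np.float64(228.0))]
380 [(262, np.float64(567.0), np.float64(82.0), np.float64(241.0)), (270, np.float64(570.0), np.float64(8.0), np.float64(170.0)), (275, np.float64(573.0), np.float64(7.0), np.float64(169.0)), (280, np.float64(576.0), np.float64(3.0), np.float64(165.0)), (288, np.float64(574.0), np.float64(80.0), np.float64(239.0))]
```

View pics/e.png

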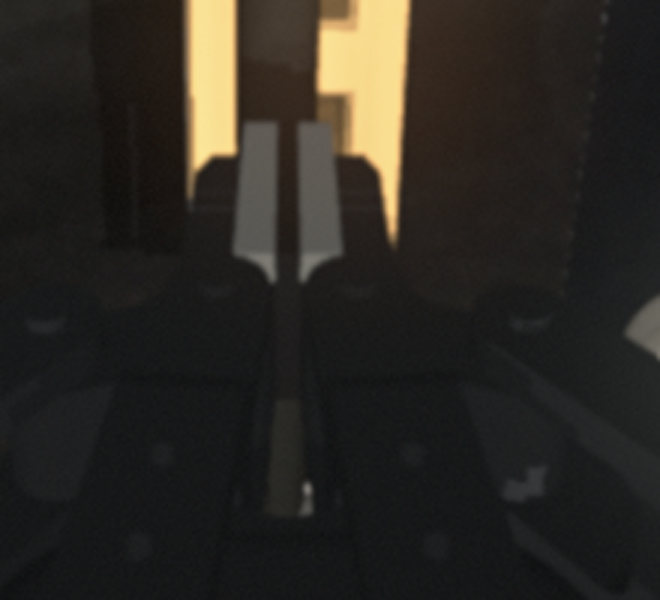

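```bash
python3 - <<'E'
from h import *
for c in("scene","side"):
    i,M=info(c); im,d=bot.get_image(c); P=cloud(c,d,i,M)
    m=(abs(P[...,0]-.57)<.05)&(abs(P[...,1]-.076)<.05)&(P[...,2]>.1)&(P[...,2]<.3)
    X=P[m]
    for z in np.arange(.10,.28,.01):
        k=X[(X[:,2]>=z)&(X[:,2]<z+.01)]
        if len(k): print(c,round(z,2),len(k),k.min(0).round(3),k.max(0).round(3))
E
```

```text
scene 0.15 1 [0.563 0.106 0.16 ] [0.563 0.106 0.16 ]
scene 0.16 161 [0.561 0.026 0.16 ] [0.576 0.125 0.17 ]
scene 0.17 26 [0.564 0.035 0.17 ] [0.578 0.125 0.18 ]
scene 0.18 39 [0.557 0.064 0.18 ] [0.583 0.084 0.19 ]
scene 0.19 43 [0.557 0.064 0.19 ] [0.584 0.081 0.2  ]
scene 0.2 49 [0.557 0.063 0.2  ] [0.584 0.08  0.21 ]
scene 0.21 39 [0.549 0.062 0.21 ] [0.594 0.071 0.22 ]
scene 0.22 110 [0.538 0.06  0.22 ] [0.608 0.086 0.23 ]
scene 0.23 118 [0.528 0.059 0.23 ] [0.615 0.094 0.24 ]
scene 0.24 144 [0.521 0.057 0.24 ] [0.619 0.087 0.25 ]
scene 0.25 115 [0.521 0.058 0.25 ] [0.62  0.081 0.26 ]
scene 0.26 149 [0.52  0.055 0.26 ] [0.619 0.076 0.27 ]
scene 0.27 169 [0.52  0.054 0.27 ] [0.619 0.08  0.28 ]
side 0.16 56 [0.558 0.028 0.162] [0.573 0.103 0.17 ]
side 0.17 12 [0.561 0.042 0.17 ] [0.573 0.071 0.179]
side 0.18 40 [0.553 0.061 0.181] [0.581 0.083 0.19 ]
side 0.19 37 [0.555 0.062 0.19 ] [0.581 0.071 0.2  ]
side 0.2 41 [0.555 0.062 0.2  ] [0.58  0.072 0.209]
side 0.21 51 [0.539 0.061 0.21 ] [0.591 0.081 0.22 ]
side 0.22 114 [0.534 0.06  0.22 ] [0.605 0.086 0.23 ]
side 0.23 116 [0.524 0.058 0.23 ] [0.612 0.089 0.24 ]
side 0.24 111 [0.521 0.055 0.24 ] [0.619 0.089 0.25 ]
side 0.25 120 [0.521 0.056 0.25 ] [0.619 0.086 0.26 ]
side 0.26 147 [0.521 0.054 0.26 ] [0.62  0.083 0.27 ]
side 0.27 157 [0.521 0.053 0.27 ] [0.618 0.081 0.28 ]
```

The fingertips physically sit about 38 mm above the reported TCP, and all three cameras agree on this. I'll correct for that.

Request:
apply_moves(series=[[[0,-0.2,0,0,60],[0,-0.2,0,0,60],[0,-0.2,0,0,60],[0,-0.2,1.7,0,60],[0,-0.2,3.4,0,60],[0,-0.2,3.4,0,60],[0,-0.2,3.4,0,0],[0,-0.2,3.4,0,0],[0,-0.2,3.4,0,0],[0,-0.2,3.4,0,0],[0,-0.2,3.4,0,0]]], newtons=30)

```text
time_s: 7.7
tool_pos: [0.5687, 0.0761, 0.1083]
tcp_rot: [3.14, -0.0, 1.61]
ft_force: [-0.9, 0.2, 4.2]
grip_width: 0.151
finger_force: 29.4
```

Request:
apply_moves(series=[[[0,1.2,-0.1,0,0],[0,2.4,-0.1,0,0],[0,3.6,0.1,0,0],[0,4.7,0.4,0,0],[0,5.8,0.8,0,0],[0,6.8,1.4,0,0],[0,7.8,2.1,0,0],[0,8.6,2.9,0,0],[0,9.3,3.8,0,0],[0,10,4.8,0,0],[0,10.5,5.9,0,0],[0,10.9,7,0,0],[0,11.1,8.2,0,0],[0,11.2,9.2,0,0],[0,11.2,9.3,0,0],[0,11.2,9.3,0,0]]])

```text
time_s: 9.3
tool_pos: [0.6794, 0.0792, 0.013]
tcp_rot: [-3.14, 0.002, 1.61]
ft_force: [-1.8, -4.9, -0.2]
grip_width: 0.152
finger_force: 31.6
```

Request:
apply_moves(series=[[[0,0,0,0,60],[0,0,0,0,60],[0,0,-5,0,60],[0,0,-10,0,60],[0,0,-15,0,60],[-2,-5,-15,0.05,60],[-4,-10,-15,0.1,60],[-6,-15,-15,0.1,60],[-7.8,-19,-15,0.1,60],[-7.8,-22.8,-15,0.1,60],[-7.8,-22.8,-15,0.1,60],[-7.8,-22.8,-15,0.1,60],[-7.8,-22.8,-15,0.1,60]]], newtons=20)

```text
time_s: 10.6
tool_pos: [0.4575, -0.0051, 0.1651]
tcp_rot: [3.138, -0.001, 1.513]
ft_force: [0.3, -0.4, 0.6]
grip_width: 0.604
finger_force: 0.0
```

```bash
python3 - <<'E'
from h import *
s=bot.state();print(s["tool_pos"],s["tcp_rot"])
for c in("scene","side","wrist"):
    i,M=info(c); im,d=bot.get_image(c); markers(c,im,d,i,M)
    for r in bot.spot_point(c,"keeper_grip"): print(c,round(r["confidence"],2),toworld(r["point"],M).round(3))
    if c!="scene": cv2.imwrite(f"pics/f_{c}.png",im)
E
```

```text
[ 0.45747287 -0.00508056  0.16505538] [ 3.13782709e+00 -1.48833978e-03  1.51314527e+00]
scene [ 93  19 130  40] c [553. 961.] size [ 24. 504.] red 0.0 dir 3.14 zmax 0.0295
scene [270  64  36  38] c [802. 447.] size [232.   7.] red 0.0 dir -1.574 zmax 0.0285
scene [249 146  79  71] c [568.  72.] size [ 77. 282.] red 0.0 dir -1.435 zmax 0.027
scene [373 176  18  14] c [766. -90.] size [71. 43.] red 0.0 dir -2.748 zmax 0.0339
scene [356 183  32  25] c [ 703. -113.] size [67. 67.] red 0.0 dir 2.831 zmax 0.0316
scene [243 188  26  36] c [456.  23.] size [122.  17.] red 0.23 dir -1.629 zmax 0.0177
scene [322 232  44  37] c [ 562. -200.] size [ 18. 121.] red 0.16 dir -1.406 zmax 0.018
scene [387 246  14  14] c [ 648. -267.] size [21. 25.] red 0.0 dir -0.923 zmax 0.0282
scene [419 253  29  29] c [ 699. -338.] size [85.  4.] red 0.0 dir -1.587 zmax 0.0162
scene [376 277  50  47] c [ 586. -360.] size [ 17. 123.] red 0.15 dir -1.461 zmax 0.0177
scene [463 283  31  21] c [ 739. -435.] size [ 9. 85.] red 0.0 dir 3.093 zmax 0.0292
scene [488 301  59  51] c [ 747. -519.] size [75. 89.] red 0.0 dir 
[... 577 characters left out ...]
 43] c [ 559. -199.] size [ 17. 125.] red 0.3 dir -1.372 zmax 0.0189
side [365 278  68 104] c [ 700. -322.] size [ 70. 255.] red 0.0 dir -1.402 zmax 0.0268
side [347 286  14   8] c [ 665. -228.] size [28. 10.] red 0.0 dir -0.057 zmax 0.0292
side [342 298  14  16] c [ 648. -270.] size [23. 26.] red 0.0 dir -0.281 zmax 0.0277
side [311 317  23  58] c [ 586. -362.] size [ 17. 123.] red 0.31 dir -1.416 zmax 0.0182
side [400 398  44  22] c [ 735. -489.] size [64. 44.] red 0.0 dir -3.103 zmax 0.018
side 0.56 [0.675 0.08  0.069]
wrist [356   0  10 229] c [542.  41.] size [  8. 214.] red 0.0 dir -1.544 zmax 0.0064
wrist [264  83  18 128] c [456.  24.] size [122.  17.] red 0.27 dir -1.632 zmax 0.0172
```

View pics/f_side.png

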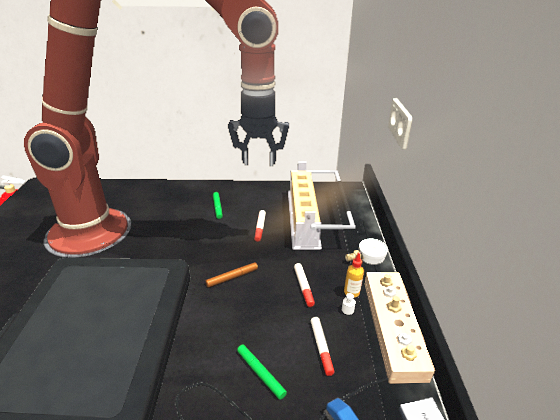

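The side picture shows the handle folded level at about (330,200) and all three markers still in place. Next I'll pick up marker A.

Request:
apply_moves(series=[[[0,-0.3,5,0,60],[0,-0.3,10,0,60],[0,-0.3,14,0,60],[0,-0.3,17,0,50],[0,-0.3,18.5,0,50],[0,-0.3,19.4,0,50],[0,-0.3,19.9,0,50],[0,-0.3,19.9,0,50],[0,-0.3,19.9,0,0],[0,-0.3,19.9,0,0],[0,-0.3,19.9,0,0],[0,-0.3,19.9,0,0],[0,-0.3,19.9,0,0],[0,-0.3,15,0,0],[0,-0.3,10,0,0],[0,-0.3,6,0,0],[0,-0.3,6,0,0],[0,-0.3,6,0,0]]], newtons=20)

```text
time_s: 12.7
tool_pos: [0.4527, -0.0064, 0.1055]
tcp_rot: [3.139, -0.0, 1.511]
ft_force: [-0.7, 0.0, -0.0]
grip_width: 0.202
finger_force: 21.8
```

```bash
cat >> h.py <<'E'
def held(show=None):
    s=bot.state(); t=s["tool_pos"]; print("tcp",t.round(4),s["tcp_rot"].round(3),"w",round(s["grip_width"],3))
    for c in("scene","side","wrist"):
        i,M=info(c); im,d=bot.get_image(c); P=cloud(c,d,i,M)
        hsv=cv2.cvtColor(im,cv2.COLOR_BGR2HSV).astype(int)
        red=((hsv[...,0]<6)|(hsv[...,0]>172))&(hsv[...,1]>150)&(hsv[...,2]>60)
        wh=(hsv[...,1]<80)&(hsv[...,2]>120)
        near=(np.linalg.norm(P-(t+[0,0,.057]),axis=-1)<.125)&(P[...,2]<t[2]+.13)
        for n,m in(("red",red),("wh",wh)):
            X=P[m&near]
            if len(X)>8: 
                l=np.linalg.svd(X-X.mean(0),full_matrices=False)[2][0]; print(c,n,len(X),X.mean(0).round(3),"min",X.min(0).round(3),"max",X.max(0).round(3),"ax",l.round(2))
        if c==show: cv2.imwrite("pics/held_%d.png"%(s["time_s"]*100),im)
E
python3 - <<'E'
from h import *
held("side")
E
ls pics
```

```text
tcp [ 0.4527 -0.0064  0.1055] [ 3.139 -0.     1.511] w 0.202
scene red 77 [ 0.451 -0.025  0.152] min [ 0.444 -0.037  0.14 ] max [ 0.459 -0.004  0.157] ax [-0.05 -0.97 -0.25]
scene wh 192 [ 0.456 -0.001  0.177] min [ 0.39  -0.023  0.139] max [0.517 0.086 0.235] ax [-0.29  0.55 -0.78]
side red 77 [ 0.449 -0.026  0.15 ] min [ 0.44 -0.04  0.14] max [0.456 0.001 0.156] ax [0.09 0.98 0.18]
side wh 271 [ 0.452 -0.006  0.183] min [ 0.388 -0.027  0.141] max [0.514 0.08  0.235] ax [-0.37  0.41 -0.84]
wrist red 2498 [ 0.451 -0.015  0.152] min [ 0.442 -0.037  0.146] max [0.461 0.003 0.155] ax [0.06 1.   0.02]
wrist wh 8668 [0.456 0.048 0.152] min [ 0.445 -0.017  0.145] max [0.495 0.085 0.203] ax [ 0.05  1.   -0.01]
a_scene.png
a_side.png
a_wrist.png
b.png
c.png
d.png
e.png
f_side.png
f_wrist.png
held_1270.png
```

Request:
apply_moves(series=[[[0,0,-2,0,0],[4,1.5,-2,-0.03,0],[8,3.2,-2,-0.06,0],[12,4.9,-2,-0.1,0],[16,6.6,-2,-0.1,0],[20,8.4,-2,-0.1,0],[24.3,10.2,-2,-0.1,0],[24.3,10.2,-2,-0.1,0],[24.3,10.2,-2,-0.1,0],[24.3,10.2,-2,-0.1,0]]])

```text
time_s: 13.85
tool_pos: [0.5676, 0.2279, 0.1228]
tcp_rot: [-3.138, 0.003, 1.609]
ft_force: [-0.3, -0.6, 0.3]
grip_width: 0.207
finger_force: 21.7
```

```bash
python3 - <<'E'
from h import *
held()
for c in("scene","side","wrist"):
    i,M=info(c); im,d=bot.get_image(c); P=cloud(c,d,i,M)
    for a,b in((.1,.2),(.19,.28),(-.1,0.)):
        m=(P[...,2]>.095)&(P[...,2]<.113)&(abs(P[...,0]-.573)<.03)&(P[...,1]>a)&(P[...,1]<b); X=P[m]
        if len(X)>5: print(c,len(X),np.percentile(X,[3,50,97],axis=0).round(4).tolist())
    # block top
    m=(abs(P[...,2]-.078)<.004)&(abs(P[...,0]-.573)<.05)&(P[...,1]>-.07)&(P[...,1]<.22)
    X=P[m]
    if len(X)>50: print(c,"top",cv2.minAreaRect((X[:,:2]*1000).astype(np.float32)))
cv2.imwrite("pics/g.png",im)
E
```

```text
tcp [0.5676 0.2279 0.1228] [-3.138e+00  3.000e-03  1.609e+00] w 0.207
scene red 23 [0.566 0.205 0.168] min [0.562 0.197 0.162] max [0.573 0.216 0.173] ax [ 0.26 -0.93 -0.25]
scene wh 529 [0.571 0.209 0.131] min [0.505 0.157 0.059] max [0.634 0.319 0.253] ax [-0.1   0.2   0.98]
side red 44 [0.567 0.21  0.17 ] min [0.559 0.192 0.161] max [0.574 0.238 0.174] ax [-0.    0.99  0.12]
side wh 405 [0.568 0.215 0.135] min [0.501 0.162 0.064] max [0.632 0.32  0.253] ax [ 0.12 -0.22 -0.97]
wrist red 2325 [0.569 0.219 0.172] min [0.561 0.199 0.161] max [0.577 0.237 0.175] ax [ 0.05 -1.   -0.01]
wrist wh 9881 [0.569 0.275 0.162] min [0.541 0.208 0.057] max [0.634 0.319 0.224] ax [ 0.16 -0.7  -0.7 ]
scene 39 [[0.5621, 0.2059, 0.096], [0.5737, 0.2097, 0.1027], [0.5854, 0.2144, 0.1076]]
scene 59 [[0.5673, -0.0716, 0.0961], [0.577, -0.0616, 0.1018], [0.592, -0.0583, 0.1079]]
scene top ((579.6693115234375, 75.18318939208984), (287.7721862792969, 80.237060546875), 89.60740661621094)
side 32 [[0.5586, 0.2055, 0.0957], [0.5692, 0.2086, 0.1005], [0.5799, 0.2121, 0.107]]
side 59 [[0.5633, -0.0725, 0.0957], [0.5751, -0.0619, 0.1013], [0.5869, -0.0586, 0.1076]]
side top ((578.1400756835938, 70.6896743774414), (76.78800964355469, 282.74993896484375), 2.486199378967285)
wrist 44 [[0.5829, 0.2123, 0.0958], [0.5843, 0.2132, 0.1024], [0.5857, 0.2137, 0.1078]]
wrist top ((587.0260009765625, 144.57017517089844), (82.5941390991211, 149.72589111328125), 4.378490447998047)
```

View pics/g.png

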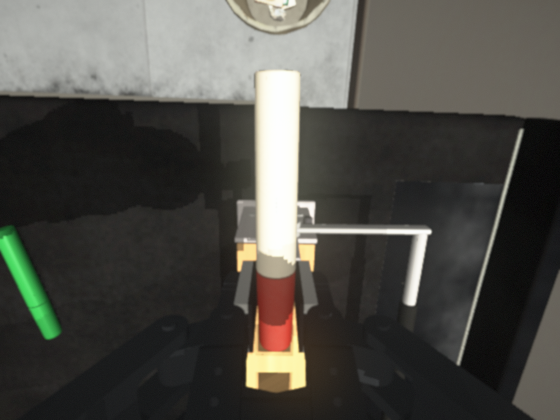

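The wrist picture shows the held marker at (277,210), its cap end over the carrier's end plate and the folded handle at right. I'll lever the cap on the tongue to pivot the marker between the pads.

Request:
apply_moves(series=[[[0.3,0.2,2,0,0],[0.3,0.2,4,0,0],[0.3,0.2,4.5,0,0],[0.3,0.2,5,0,0],[0.3,0.2,5.4,0,0],[0.3,0.2,5.8,0,0],[0.3,0.2,6.2,0,0],[0.3,0.2,6.6,0,0],[0.3,0.2,7.0,0,0],[0.3,0.2,7.0,0,0]]])

```text
time_s: 15.15
tool_pos: [0.57, 0.2329, 0.0537]
tcp_rot: [-3.14, 0.0, 1.611]
ft_force: [1.0, -0.0, -0.4]
grip_width: 0.204
finger_force: 25.5
```

```bash
python3 - <<'E'
from h import *
held()
im,d=bot.get_image("side"); cv2.imwrite("pics/h.png",cv2.resize(im[130:270,230:400],None,fx=4,fy=4,interpolation=cv2.INTER_CUBIC))
E
```

```text
tcp [0.57   0.2329 0.0537] [-3.14   0.     1.611] w 0.204
scene red 11 [0.569 0.207 0.099] min [0.566 0.201 0.095] max [0.573 0.223 0.105] ax [-0.08  0.93  0.36]
scene wh 833 [0.579 0.197 0.086] min [ 0.507  0.115 -0.003] max [0.683 0.325 0.184] ax [-0.09 -0.69 -0.71]
side red 24 [0.569 0.213 0.099] min [0.563 0.199 0.091] max [0.575 0.241 0.104] ax [ 0.04 -0.99 -0.14]
side wh 592 [0.578 0.203 0.09 ] min [ 0.505  0.115 -0.004] max [0.678 0.32  0.183] ax [ 0.08 -0.7  -0.71]
wrist red 1781 [0.571 0.226 0.103] min [0.563 0.203 0.094] max [0.579 0.242 0.106] ax [ 0.08 -1.    0.  ]
wrist wh 14152 [0.584 0.259 0.086] min [ 0.533  0.151 -0.002] max [0.683 0.325 0.155] ax [ 0.49 -0.77 -0.4 ]
```

View pics/h.png

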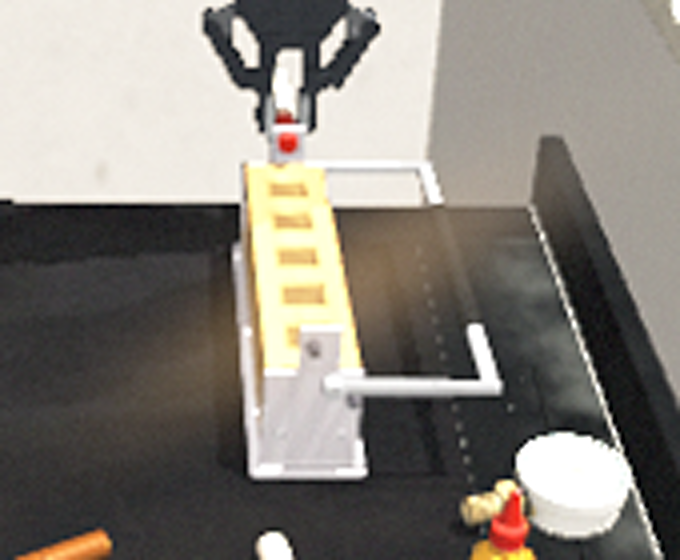

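The marker went through the tongue line without pivoting, still level at z ≈ 0.095 with the cap disc showing at (288,142) in the crop. I'll lever it on the block's long top edge instead.

Request:
apply_moves(series=[[[0,0,-4,0,0],[0,0,-8,0,0],[-2,-1.5,-8,-0.14,0],[-4,-3,-8,-0.28,0],[-6.2,-4.9,-8,-0.42,0],[-6.2,-4.9,-8,-0.56,0],[-6.2,-4.9,-8,-0.7,0],[-6.2,-4.9,-8,-0.84,0],[-6.2,-4.9,-8,-0.98,0],[-6.2,-4.9,-8,-1.12,0],[-6.2,-4.9,-8,-1.26,0],[-6.2,-4.9,-8,-1.4,0],[-6.2,-4.9,-8,-1.57,0],[-6.2,-4.9,-8,-1.57,0],[-6.2,-4.9,-8,-1.57,0],[-6.2,-4.9,-8,-1.57,0]]])

```text
time_s: 16.95
tool_pos: [0.524, 0.1691, 0.1344]
tcp_rot: [-3.142, 0.0, -3.105]
ft_force: [0.6, -0.4, -0.7]
grip_width: 0.205
finger_force: 25.3
```

```bash
python3 - <<'E'
from h import *
held("side")
i,M=info("side");im,d=bot.get_image("side");P=cloud("side",d,i,M)
for c in("scene","side"):
    i,M=info(c);im,d=bot.get_image(c);P=cloud(c,d,i,M)
    for y in(.05,.1,.15,.17):
        m=(abs(P[...,2]-.078)<.004)&(abs(P[...,0]-.573)<.05)&(abs(P[...,1]-y)<.012); X=P[m]
        if len(X)>9: print(c,y,np.percentile(X[:,0],[2,98]).round(4))
E
```

```text
tcp [0.524  0.1691 0.1344] [-3.142  0.    -3.105] w 0.205
scene red 14 [0.547 0.163 0.18 ] min [0.536 0.154 0.175] max [0.553 0.17  0.19 ] ax [-0.73 -0.5   0.47]
scene wh 586 [0.515 0.168 0.152] min [0.434 0.104 0.074] max [0.587 0.229 0.264] ax [ 0.53  0.19 -0.82]
side red 28 [0.544 0.163 0.179] min [0.538 0.16  0.173] max [0.552 0.169 0.184] ax [ 1.    0.05 -0.02]
side wh 454 [0.51  0.168 0.154] min [0.431 0.104 0.069] max [0.58  0.224 0.264] ax [ 0.59  0.24 -0.77]
wrist red 2529 [0.534 0.17  0.183] min [0.515 0.161 0.173] max [0.555 0.179 0.186] ax [ 1.    0.03 -0.02]
wrist wh 9141 [0.475 0.169 0.179] min [0.433 0.14  0.074] max [0.581 0.215 0.218] ax [ 0.85  0.2  -0.48]
scene 0.05 [0.5463 0.6015]
scene 0.1 [0.5456 0.6   ]
scene 0.15 [0.5439 0.5979]
scene 0.17 [0.543  0.5987]
side 0.05 [0.5437 0.5964]
side 0.1 [0.5423 0.5954]
side 0.15 [0.5407 0.5946]
side 0.17 [0.5411 0.5935]
```

Request:
apply_moves(series=[[[0,0,4,0,0],[0,0,7.5,0,0],[0,0,8.5,0,0],[0,0,8.9,0,0],[0,0,9.2,0,0],[0,0,9.5,0,0],[0,0,9.8,0,0],[0,0,10.1,0,0],[0,0,10.1,0,0],[0,0,10.1,0,0]]])

```text
time_s: 18.25
tool_pos: [0.5239, 0.1694, 0.0367]
tcp_rot: [-3.141, 0.001, -3.102]
ft_force: [-5.0, -2.9, 12.7]
grip_width: 0.201
finger_force: 30.9
```

```bash
python3 - <<'E'
from h import *
held()
im,d=bot.get_image("side"); cv2.imwrite("pics/k.png",cv2.resize(im[130:270,200:370],None,fx=4,fy=4,interpolation=cv2.INTER_CUBIC))
E
```

```text
tcp [0.5239 0.1694 0.0367] [-3.141e+00  1.000e-03 -3.102e+00] w 0.201
scene wh 1065 [0.544 0.145 0.069] min [ 0.433  0.048 -0.004] max [0.636 0.246 0.167] ax [ 0.73 -0.67  0.13]
side red 20 [0.542 0.164 0.09 ] min [0.538 0.159 0.083] max [0.549 0.169 0.095] ax [0.03 0.47 0.88]
side wh 799 [0.542 0.153 0.073] min [0.429 0.048 0.002] max [0.636 0.222 0.166] ax [ 0.92  0.4  -0.01]
wrist red 2971 [0.531 0.17  0.091] min [0.513 0.161 0.081] max [0.553 0.179 0.096] ax [0.99 0.04 0.15]
wrist wh 14755 [0.502 0.148 0.069] min [ 0.432  0.048 -0.003] max [0.588 0.217 0.156] ax [ 0.7  -0.69 -0.17]
```

View pics/k.png

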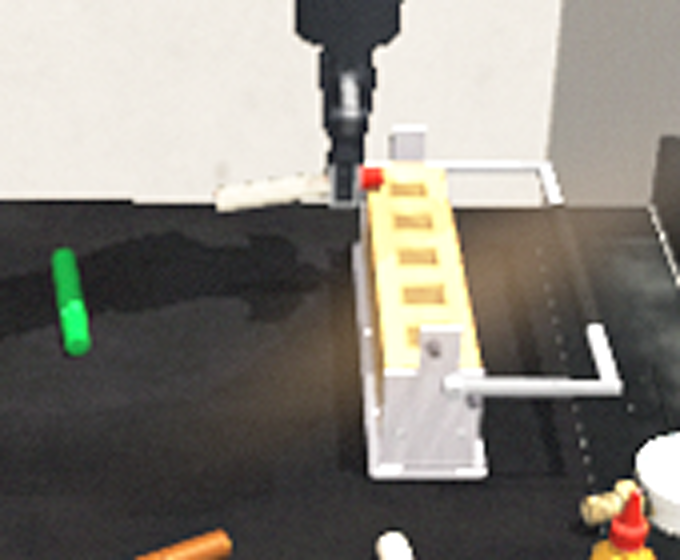

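The marker is now tilting on the block edge: cap at (372,178), tail at (220,200). I'll press on.

Request:
apply_moves(series=[[[0,0,0.3,0,0],[0,0,0.5,0,0],[0,0,0.7,0,0],[0,0,0.9,0,0],[0,0,0.9,0,0],[0,0,0.9,0,0],[0,0,0.9,0,0]]])

```text
time_s: 19.15
tool_pos: [0.5247, 0.1695, 0.0284]
tcp_rot: [-3.141, 0.003, -3.103]
ft_force: [-5.9, -2.3, 16.0]
grip_width: 0.207
finger_force: 37.7
```

```bash
cat >> h.py <<'E'
def axis(side="wrist"):
    s=bot.state(); t=s["tool_pos"]; Rm=R.from_euler("xyz",s["tcp_rot"]).as_matrix(); g=t+[0,0,.0415]
    for c in("scene","side","wrist"):
        i,M=info(c); im,d=bot.get_image(c); P=cloud(c,d,i,M)
        hsv=cv2.cvtColor(im,cv2.COLOR_BGR2HSV).astype(int)
        m=(((hsv[...,0]<6)|(hsv[...,0]>172))&(hsv[...,1]>150)&(hsv[...,2]>60))|((hsv[...,1]<90)&(hsv[...,2]>100))
        q=(P-g)@Rm   # tool coords: x along marker, y closing, z down
        k=m&(abs(q[...,1])<.008)&(np.hypot(q[...,0],q[...,2])<.105)&((abs(q[...,0])>.013)|(q[...,2]>.007))
        X=q[k]
        if len(X)>15:
            a=np.degrees(np.arctan2(X[:,2],X[:,0])); far=np.hypot(X[:,0],X[:,2])>.04
            print(c,len(X),"far angle below tool+x:",np.percentile(a[far],[10,50,90]).round(0),"maxr",np.hypot(X[:,0],X[:,2]).max().round(3))
    return
E
python3 - <<'E'
from h import *
held();axis()
E
```

```text
tcp [0.5247 0.1695 0.0284] [-3.141e+00  3.000e-03 -3.103e+00] w 0.207
scene wh 1086 [0.543 0.146 0.063] min [ 0.435  0.049 -0.004] max [0.638 0.259 0.158] ax [ 0.65 -0.7   0.3 ]
side red 17 [0.541 0.163 0.09 ] min [0.538 0.16  0.084] max [0.546 0.167 0.095] ax [-0.12 -0.42 -0.9 ]
side wh 815 [0.543 0.152 0.07 ] min [ 0.431  0.047 -0.002] max [0.639 0.221 0.158] ax [0.79 0.6  0.12]
wrist red 3540 [0.53  0.17  0.088] min [0.511 0.161 0.068] max [0.55  0.18  0.096] ax [0.95 0.03 0.32]
wrist wh 15330 [0.507 0.145 0.061] min [ 0.434  0.047 -0.002] max [0.597 0.23  0.146] ax [ 0.65 -0.76 -0.02]
scene 229 far angle below tool+x: [-174.    6.   99.] maxr 0.09
side 150 far angle below tool+x: [-173.    6.   87.] maxr 0.1
wrist 8620 far angle below tool+x: [-3.  5.  8.] maxr 0.092
```

```bash
python3 - <<'E'
from h import *
a,_=bot.get_image("side"); b,_=bot.get_image("scene")
f=lambda x:cv2.resize(x,(400,400),interpolation=cv2.INTER_CUBIC)
cv2.imwrite("pics/l.png",np.hstack([f(a[140:240,230:330]),f(b[90:190,200:300])]))
i,M=info("wrist"); im,d=bot.get_image("wrist");P=cloud("wrist",d,i,M)
hsv=cv2.cvtColor(im,cv2.COLOR_BGR2HSV).astype(int)
m=(abs(P[...,1]-.17)<.003)&(hsv[...,2]>60)
for x in np.arange(.43,.56,.008):
    X=P[m&(abs(P[...,0]-x)<.004)]
    if len(X): print(round(x,3),np.percentile(X[:,2],[5,50,95]).round(3),len(X))
E
```

```text
0.43 [-0.001 -0.001  0.   ] 13
0.438 [0.055 0.058 0.059] 287
0.446 [0.058 0.06  0.062] 304
0.454 [0.061 0.063 0.065] 309
0.462 [0.064 0.066 0.068] 311
0.47 [0.067 0.069 0.071] 306
0.478 [0.07  0.072 0.074] 302
0.486 [0.073 0.075 0.077] 309
0.494 [0.076 0.078 0.08 ] 316
0.502 [0.079 0.081 0.083] 309
0.51 [0.082 0.083 0.085] 305
0.518 [0.085 0.086 0.136] 332
0.526 [0.087 0.089 0.09 ] 306
0.534 [0.09  0.091 0.093] 307
0.542 [0.092 0.094 0.095] 302
0.55 [0.094 0.095 0.096] 82
```

View pics/l.png

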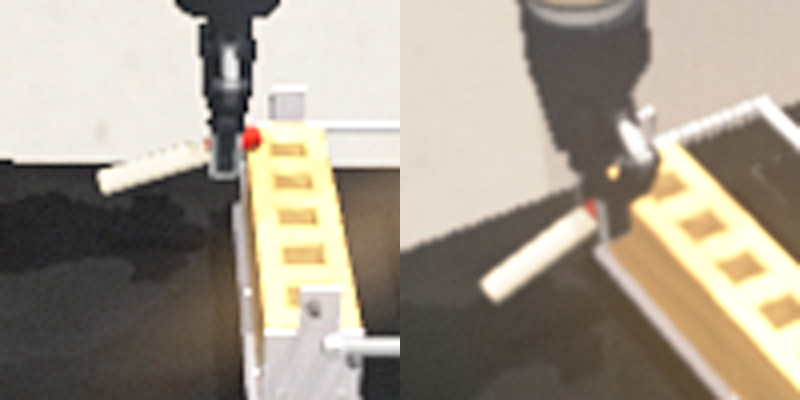

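The two views show the marker tilted about 20°, tail at (105,180) and (490,290), but it also slid up the pads. I'll use a longer lever at the cap end, then finish the pivot on the vertical wall.

Request:
apply_moves(series=[[[0,0,-1.5,0,0],[0.9,0,-1.5,0,0],[0.9,0,-1.0,0,0],[0.9,0,-0.4,0,0],[0.9,0,0,0,0],[0.9,0,0.3,0,0],[0.9,0,0.6,0,0],[0.9,0,0.9,0,0],[0.9,0,1.2,0,0],[0.9,0,1.2,0,0],[0.9,0,1.2,0,0]]])

```text
time_s: 20.7
tool_pos: [0.5137, 0.1685, 0.0116]
tcp_rot: [-3.141, -0.003, -3.102]
ft_force: [-3.5, 0.6, -2.8]
grip_width: 0.209
finger_force: 35.3
```

```bash
cat >> h.py <<'E'
def prof():
    s=bot.state(); t=s["tool_pos"]; Rm=R.from_euler("xyz",s["tcp_rot"]).as_matrix(); print(t.round(4),"w",round(s["grip_width"],3),"ft",s["ft_force"].round(1))
    i,M=info("wrist"); im,d=bot.get_image("wrist");P=(cloud("wrist",d,i,M)-t)@Rm*1000; Z=-P[...,2]  # mm above reading
    hsv=cv2.cvtColor(im,cv2.COLOR_BGR2HSV).astype(int)
    red=((hsv[...,0]<6)|(hsv[...,0]>172))&(hsv[...,1]>150)
    m=(abs(P[...,1])<3)&(((hsv[...,1]<90)&(hsv[...,2]>100))|(red&(hsv[...,2]>60)))&(P[...,0]>-70)&(P[...,0]<130)
    for x in range(-60,124,8):
        k=m&(abs(P[...,0]-x)<4); X=Z[k]
        if len(X)>5: print(x,np.percentile(X,[10,50,90]).round(0),len(X),"red",red[k].mean().round(1))
E
python3 - <<'E'
from h import *
prof()
E
```

```text
[0.5137 0.1685 0.0116] w 0.209 ft [-3.5  0.6 -2.8]
-36 [65. 66. 66.] 107 red 0.0
-28 [65. 66. 66.] 88 red 0.1
-20 [65. 66. 67.] 220 red 1.0
-12 [62. 63. 65.] 215 red 1.0
-4 [60. 61. 62.] 219 red 1.0
4 [57. 59. 60.] 305 red 1.0
12 [55. 56. 57.] 285 red 0.7
20 [52. 53. 55.] 311 red 0.0
28 [49. 51. 52.] 315 red 0.0
36 [47. 48. 49.] 315 red 0.0
44 [44. 45. 46.] 310 red 0.0
52 [41. 42. 44.] 316 red 0.0
60 [38. 40. 41.] 314 red 0.0
68 [36. 37. 38.] 315 red 0.0
76 [33. 34. 36.] 315 red 0.0
84 [30. 32. 33.] 314 red 0.0
92 [28. 29. 30.] 126 red 0.0
```

Request:
apply_moves(series=[[[0,0,-3,0,0],[-0.7,0,-3,0,0],[-0.7,0,-2.2,0,0],[-0.7,0,-1.7,0,0],[-0.7,0,-1.4,0,0],[-0.7,0,-1.1,0,0],[-0.7,0,-0.8,0,0],[-0.7,0,-0.5,0,0],[-0.7,0,-0.2,0,0],[-0.7,0,-0.2,0,0]]])

```text
time_s: 21.75
tool_pos: [0.5213, 0.1713, 0.0156]
tcp_rot: [3.14, 0.001, -3.1]
ft_force: [-5.5, 0.4, 15.7]
grip_width: 0.202
finger_force: 48.1
```

```bash
python3 - <<'E'
from h import *
prof()
E
```

```text
[0.5213 0.1713 0.0156] w 0.202 ft [-5.5  0.4 15.7]
-20 [76. 77. 78.] 97 red 1.0
-12 [72. 74. 76.] 410 red 1.0
-4 [67. 70. 72.] 402 red 1.0
4 [63. 65. 67.] 359 red 1.0
12 [58. 60. 62.] 366 red 0.9
20 [53. 55. 57.] 346 red 0.0
28 [48. 50. 52.] 345 red 0.0
36 [43. 45. 47.] 333 red 0.0
44 [38. 40. 42.] 329 red 0.0
52 [33. 35. 37.] 317 red 0.0
60 [28. 30. 32.] 277 red 0.0
68 [23. 25. 27.] 266 red 0.0
76 [18. 20. 22.] 247 red 0.0
84 [14. 16. 17.] 169 red 0.0
```

Request:
apply_moves(series=[[[0,0,-5,0,0],[0,0,-10.5,0,0],[-5,0,-10.5,0,0],[-10,0,-10.5,0,0],[-14,0,-10.5,0,0],[-17.1,0,-10.5,0,0],[-17.1,0,-10.5,0,0],[-17.1,0,-7,0,0],[-17.1,0,-4.2,0,0],[-17.1,0,-4.2,0,0],[-17.1,0,-4.2,0,0]]])

```text
time_s: 22.9
tool_pos: [0.6919, 0.1759, 0.0555]
tcp_rot: [-3.141, -0.002, -3.102]
ft_force: [-0.1, 0.3, 0.2]
grip_width: 0.2
finger_force: 46.0
```

```bash
python3 - <<'E'
from h import *
prof()
for c in("scene","side"):
    i,M=info(c)
    im,d=bot.get_image(c)
    for r in bot.spot_point(c,"keeper_grip"): print(c,round(r["confidence"],2),toworld(r["point"],M).round(3))
    markers(c,im,d,i,M)
E
```

```text
[0.6919 0.1759 0.0555] w 0.2 ft [-0.1  0.3  0.2]
-20 [76. 77. 77.] 103 red 1.0
-12 [72. 74. 76.] 413 red 1.0
-4 [67. 69. 71.] 383 red 1.0
4 [63. 65. 67.] 377 red 1.0
12 [58. 60. 62.] 354 red 1.0
20 [53. 55. 57.] 351 red 0.0
28 [48. 50. 52.] 345 red 0.0
36 [43. 45. 47.] 333 red 0.0
44 [38. 40. 42.] 326 red 0.0
52 [33. 35. 37.] 315 red 0.0
60 [28. 30. 32.] 283 red 0.0
68 [23. 26. 28.] 262 red 0.0
76 [18. 20. 23.] 250 red 0.0
84 [-50.  16.  18.] 193 red 0.0
92 [-51. -50. -47.] 90 red 0.0
scene 0.84 [0.679 0.076 0.068]
scene [170  19 121  71] c [787. 731.] size [206. 584.] red 0.0 dir -1.331 zmax 0.0291
scene [249 145  79  71] c [573.  74.] size [ 77. 285.] red 0.0 dir -1.431 zmax 0.0261
scene [356 174  34  34] c [732. -97.] size [135.  67.] red 0.0 dir -2.748 zmax 0.0329
scene [322 232  44  37] c [ 562. -199.] size [ 17. 122.] red 0.16 dir -1.407 zmax 0.018
scene [387 246  14  14] c [ 648. -267.] size [21. 26.] red 0.0 dir -0.937 zmax 0.0279
scene [416 250  35  35] c [ 699. -337.] size [102.   4.] red 0.0 dir -1.585 zmax 0.0174
scene [376 277  50  47] c [ 587. -361.] size [ 20. 122.] re
[... 554 characters left out ...]
1 zmax 0.0275
side [288 185  33  64] c [569.  73.] size [ 71. 283.] red 0.0 dir -1.397 zmax 0.0279
side [348 250  39  14] c [ 714. -116.] size [23. 90.] red 0.0 dir -0.178 zmax 0.0288
side [294 263  20  43] c [ 559. -200.] size [ 17. 125.] red 0.29 dir -1.374 zmax 0.0186
side [365 278  69 105] c [ 700. -323.] size [ 69. 255.] red 0.0 dir -1.396 zmax 0.0269
side [347 286  14   8] c [ 665. -228.] size [29. 10.] red 0.0 dir -0.064 zmax 0.0281
side [342 298  14  16] c [ 648. -269.] size [22. 25.] red 0.0 dir -0.21 zmax 0.0282
side [311 317  23  58] c [ 585. -361.] size [ 17. 124.] red 0.31 dir -1.416 zmax 0.0181
side [400 398  44  22] c [ 734. -488.] size [43. 63.] red 0.0 dir -3.102 zmax 0.0179
```

Request:
apply_moves(series=[[[0.8,0,0,0,0],[1.6,0,-0.9,0,0],[2.2,0,-1.4,0,0],[2.9,0,-2.0,0,0],[3.6,0,-2.6,0,0],[4.3,0,-3.1,0,0],[5.1,0,-3.5,0,0],[5.8,0,-3.9,0,0],[6.6,0,-4.2,0,0],[7.4,0,-4.5,0,0],[8.3,0,-4.7,0,0],[9.3,0,-4.8,0,0],[9.3,0,-4.8,0,0]]])

```text
time_s: 24.45
tool_pos: [0.6021, 0.1724, 0.1069]
tcp_rot: [3.141, 0.007, -3.102]
ft_force: [4.8, 1.2, 2.5]
grip_width: 0.201
finger_force: 46.0
```

```bash
python3 - <<'E'
from h import *
prof()
for c in("scene","side"):
    i,M=info(c); im,d=bot.get_image(c); P=cloud(c,d,i,M); t=bot.state()["tool_pos"]
    hsv=cv2.cvtColor(im,cv2.COLOR_BGR2HSV).astype(int)
    m=(hsv[...,1]<90)&(hsv[...,2]>100)&(abs(P[...,1]-t[1])<.02)&(P[...,2]>.075)&(P[...,2]<t[2]+.036)&(abs(P[...,0]-t[0])<.09)
    X=P[m]
    for z in np.arange(.03,t[2]+.04,.01):
        k=X[abs(X[:,2]-z)<.005]
        if len(k)>2: print(c,z.round(2),len(k),np.percentile(k[:,0],[5,50,95]).round(3),np.median(k[:,1]).round(3))
    cv2.imwrite(f"pics/m_{c}.png",im)
a=cv2.imread("pics/m_side.png");b=cv2.imread("pics/m_scene.png")
f=lambda x:cv2.resize(x,(400,400),interpolation=cv2.INTER_CUBIC)
cv2.imwrite("pics/m.png",np.hstack([f(a[110:230,240:360]),f(b[60:180,210:330])]))
E
```

```text
[0.6021 0.1724 0.1069] w 0.201 ft [4.8 1.2 2.5]
-12 [86. 86. 87.] 141 red 1.0
-4 [86. 86. 87.] 340 red 1.0
4 [ 1. 60. 85.] 1895 red 0.6
60 [-102. -101.  -91.] 49 red 0.0
68 [-103. -102. -101.] 41 red 0.0
scene 0.08 59 [0.565 0.594 0.612] 0.171
scene 0.09 19 [0.6   0.605 0.613] 0.166
scene 0.1 20 [0.601 0.604 0.613] 0.166
scene 0.11 20 [0.599 0.604 0.614] 0.166
scene 0.12 23 [0.599 0.604 0.614] 0.166
scene 0.13 16 [0.599 0.605 0.615] 0.165
scene 0.14 5 [0.598 0.601 0.612] 0.158
side 0.08 30 [0.574 0.597 0.609] 0.165
side 0.09 17 [0.597 0.604 0.61 ] 0.164
side 0.1 17 [0.598 0.603 0.612] 0.165
side 0.11 20 [0.597 0.604 0.611] 0.165
side 0.12 17 [0.596 0.602 0.611] 0.165
side 0.13 22 [0.596 0.604 0.61 ] 0.165
side 0.14 7 [0.592 0.6   0.608] 0.157
```

View pics/m.png

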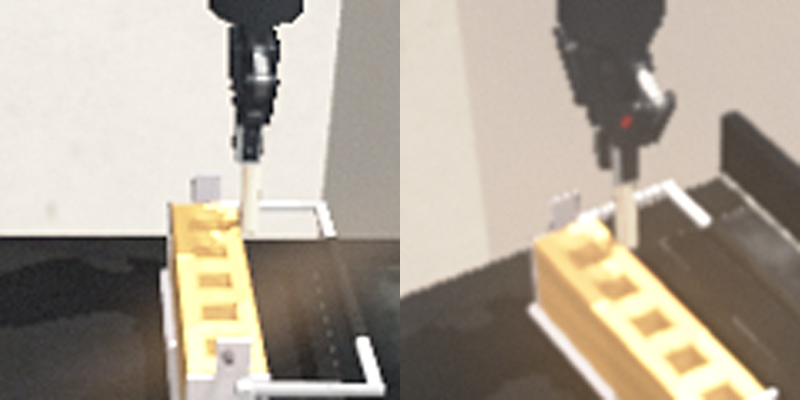

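The marker now stands vertical in the grip, beside the block at (250,200) and (625,215). I'll move it over the well.

Request:
apply_moves(series=[[[-0.3,0,-1,0,0],[-0.3,0,-2.2,0,0],[1.5,0,-2.2,0,0],[3.4,0,-2.2,0,0],[3.4,0,-2.2,0,0],[3.4,0,-2.2,0,0]]])

```text
time_s: 25.2
tool_pos: [0.5651, 0.171, 0.1265]
tcp_rot: [-3.141, -0.002, -3.102]
ft_force: [0.6, -0.1, 0.2]
grip_width: 0.202
finger_force: 45.7
```

```bash
cat >> h.py <<'E'
def vert(zlo=.09):
    t=bot.state()["tool_pos"]; print("tcp",t.round(4))
    for c in("scene","side"):
        i,M=info(c); im,d=bot.get_image(c); P=cloud(c,d,i,M)
        hsv=cv2.cvtColor(im,cv2.COLOR_BGR2HSV).astype(int)
        m=(hsv[...,1]<100)&(hsv[...,2]>90)&(abs(P[...,1]-t[1])<.03)&(P[...,2]>zlo)&(P[...,2]<t[2]+.034)&(abs(P[...,0]-t[0])<.03)
        X=P[m]; o=np.linalg.inv(M)[:2,3]; v=t[:2]-o; v/=np.linalg.norm(v); n=np.array([-v[1],v[0]])
        for a,b in((zlo,zlo+.02),(t[2]+.01,t[2]+.034)):
            k=X[(X[:,2]>a)&(X[:,2]<b)][:,:2]
            if len(k)>5:
                l=np.percentile((k-t[:2])@n,[4,96]); front=np.percentile((k-t[:2])@v,10)
                e=l.mean()*n+(front+.009)*v+t[:2]; print(c,"z%.2f"%((a+b)/2),"axis",e.round(4),"width",(l[1]-l[0]).round(4),len(k))
        for r in bot.spot_point(c,"well_1"):
            w=toworld(r["point"],M); print(c,"well",round(r["confidence"],2),w.round(4)) if abs(w[2]-.078)<.01 else 0
E
python3 - <<'E'
from h import *
vert()
E
```

```text
tcp [0.5651 0.171  0.1265]
scene z0.10 axis [0.5724 0.1718] width 0.0135 35
scene z0.15 axis [0.5704 0.1708] width 0.0153 39
scene well 0.84 [0.5681 0.1253 0.0781]
scene well 0.8 [ 0.5769 -0.0207  0.0784]
scene well 0.79 [0.5683 0.1704 0.0769]
scene well 0.75 [0.5756 0.0731 0.0762]
scene well 0.71 [0.5791 0.0288 0.0729]
side z0.10 axis [0.5676 0.1695] width 0.0147 35
side z0.15 axis [0.568  0.1648] width 0.0143 41
side well 0.74 [0.5726 0.1263 0.077 ]
side well 0.68 [0.5715 0.0766 0.0773]
side well 0.66 [0.5712 0.0263 0.0807]
side well 0.59 [0.5656 0.171  0.0783]
side well 0.56 [ 0.5738 -0.019   0.0779]
```

Request:
apply_moves(series=[[[0.15,0,0.8,0,0],[0.15,0,1.6,0,0],[0.15,0,2.4,0,0],[0.15,0,3.2,0,0],[0.15,0,3.2,0,0]]])

```text
time_s: 25.9
tool_pos: [0.5633, 0.1702, 0.0925]
tcp_rot: [-3.141, -0.003, -3.102]
ft_force: [-0.2, -0.1, -0.5]
grip_width: 0.203
finger_force: 45.7
```

Request:
apply_moves(series=[[[0,0,1,0,0],[0,0,2,0,0],[0,0,3,0,0],[0,0,4,0,0],[0,0,4.3,0,0],[0,0,4.3,0,0]]])

```text
time_s: 26.5
tool_pos: [0.564, 0.1707, 0.0505]
tcp_rot: [-3.141, -0.001, -3.102]
ft_force: [-0.3, -0.8, 0.7]
grip_width: 0.2
finger_force: 45.7
```

Request:
apply_moves(series=[[[0,0,0,0,35],[0,0,0,0,35],[0,0,0,0,35],[0,0,-5,0,35],[0,0,-10,0,35],[0,0,-13,0,35],[0.2,-5,-13,0.14,60],[0.4,-10,-13,0.28,60],[0.6,-15,-13,0.42,60],[0.8,-20,-13,0.56,60],[1,-25,-13,0.7,60],[1.2,-30,-13,0.84,60],[1.4,-35,-13,0.98,60],[1.4,-39.2,-13,1.12,60],[1.4,-39.2,-13,1.26,60],[1.4,-39.2,-13,1.42,60],[1.4,-39.2,-13,1.42,60],[1.4,-39.2,-13,1.42,60],[1.4,-39.2,-13,1.42,60]]], newtons=20)

```text
time_s: 28.4
tool_pos: [0.5659, -0.2209, 0.1815]
tcp_rot: [3.141, -0.0, 1.764]
ft_force: [1.1, 1.0, 0.4]
grip_width: 0.602
finger_force: 0.0
```

```bash
cat >> h.py <<'E'
def stood(x,y):
    for c in("scene","side"):
        i,M=info(c); im,d=bot.get_image(c); P=cloud(c,d,i,M)
        hsv=cv2.cvtColor(im,cv2.COLOR_BGR2HSV).astype(int)
        red=((hsv[...,0]<6)|(hsv[...,0]>172))&(hsv[...,1]>150)
        k=P[red&(abs(P[...,0]-x)<.03)&(abs(P[...,1]-y)<.03)&(P[...,2]>.05)]
        print(c,"stood red",len(k),np.percentile(k,[3,50,97],axis=0).round(3).tolist() if len(k)>3 else "")
        markers(c,im,d,i,M)
E
python3 - <<'E'
from h import *
import sys
print(bot.state()["tool_pos"],bot.state()["tcp_rot"])
stood(.5687,.1704)
i,M=info("wrist");im,d=bot.get_image("wrist");markers("wrist",im,d,i,M)
E
```

```text
[ 0.56592974 -0.22094139  0.18145401] [ 3.14141244e+00 -1.37765049e-04  1.76390153e+00]
scene stood red 40 [[0.566, 0.162, 0.096], [0.569, 0.165, 0.114], [0.575, 0.168, 0.129]]
scene [ 94  19 212  84] c [704. 770.] size [399. 808.] red 0.0 dir 2.237 zmax 0.0292
scene [249 146  78  71] c [576.  73.] size [ 76. 283.] red 0.0 dir -1.431 zmax 0.026
scene [356 184  32  24] c [ 710. -101.] size [50. 87.] red 0.0 dir 2.91 zmax 0.0326
scene [394 224  59  62] c [ 699. -304.] size [180.   4.] red 0.0 dir -1.578 zmax 0.0287
scene [341 233  44  37] c [ 596. -225.] size [ 17. 122.] red 0.14 dir -1.411 zmax 0.0177
scene [387 246  14  14] c [ 648. -267.] size [21. 25.] red 0.0 dir -0.963 zmax 0.0282
scene [376 277  50  47] c [ 587. -361.] size [ 18. 122.] red 0.15 dir -1.46 zmax 0.0182
scene [453 283  42  21] c [ 734. -431.] size [36. 92.] red 0.0 dir 2.864 zmax 0.0278
scene [488 301  59  51] c [ 746. -519.] size [76. 89.] red 0.0 dir -1.35 zmax 0.018
scene [534 352  26  25] c [ 728. -599.] size [26. 42.] red 0.0 dir -1.357 zmax 0.0203
scene [486 414  21   6] c [ 576. -609.] size [ 8. 32.] red 0.0 
[... 624 characters left out ...]
4 zmax 0.0294
side [342 298  14  16] c [ 648. -269.] size [22. 25.] red 0.0 dir -0.274 zmax 0.0279
side [311 317  23  58] c [ 586. -361.] size [ 17. 124.] red 0.31 dir -1.416 zmax 0.0182
side [400 398  44  22] c [ 735. -490.] size [63. 43.] red 0.0 dir -3.104 zmax 0.018
wrist [281   0  76  22] c [576. -64.] size [ 7. 70.] red 0.0 dir 0.005 zmax 0.0065
wrist [428  77  13  19] c [ 693. -106.] size [10. 16.] red 0.0 dir -1.318 zmax 0.0247
wrist [295 125  19 114] c [ 597. -224.] size [ 17. 122.] red 0.27 dir -1.38 zmax 0.0172
wrist [333 221  25  23] c [ 650. -263.] size [26. 23.] red 0.0 dir 0.712 zmax 0.027
wrist [263 245  18  92] c [ 588. -360.] size [ 17. 122.] red 0.26 dir -1.421 zmax 0.0169
```

Marker A is seated with its top at 0.130 m. Marker B has been knocked to (0.596, -0.225), near the bottle and weight, so I'll grip it at its white end.

Request:
apply_moves(series=[[[1,1.5,4,0,40],[2,2.9,8,0,40],[2,2.9,12,0,40],[2,2.9,16,0,40],[2,2.9,19,0,40],[2,2.9,20.5,0,40],[2,2.9,21.7,0,40],[2,2.9,21.7,0,40],[2,2.9,21.7,0,40],[2,2.9,21.7,0,0],[2,2.9,21.7,0,0],[2,2.9,21.7,0,0],[2,2.9,21.7,0,0],[2,2.9,21.7,0,0],[2,2.9,17,0,0],[2,2.9,12,0,0],[2,2.9,7,0,0],[2,2.9,5,0,0],[2,2.9,5,0,0]]], newtons=20)

```text
time_s: 30.45
tool_pos: [0.5938, -0.1973, 0.1366]
tcp_rot: [3.132, 0.005, 1.761]
ft_force: [0.2, -0.4, -0.8]
grip_width: 0.209
finger_force: 21.3
```

Request:
apply_moves(series=[[[4,-0.3,0,0.14,0],[8,-0.6,0,0.28,0],[12,-0.9,0,0.42,0],[16,-1.2,0,0.56,0],[20,-1.5,0,0.7,0],[24,-1.7,0,0.84,0],[27.8,-1.9,0,0.98,0],[27.8,-1.9,0,1.12,0],[27.8,-1.9,0,1.26,0],[27.8,-1.9,0,1.4,0],[27.8,-1.9,0,1.56,0],[27.8,-1.9,0,1.72,0],[27.8,-1.9,0,1.72,0],[27.8,-1.9,4,1.72,0],[27.8,-1.9,7.5,1.72,0],[27.8,-1.9,7.5,1.72,0],[27.8,-1.9,7.5,1.72,0]]])

```text
time_s: 32.15
tool_pos: [0.519, 0.0727, 0.0561]
tcp_rot: [3.141, 0.002, 0.042]
ft_force: [-0.3, -0.5, -0.7]
grip_width: 0.205
finger_force: 21.3
```

```bash
cat >> h.py <<'E'
def sprof():
    s=bot.state(); t=s["tool_pos"]; print("tcp",t.round(4),"rot",s["tcp_rot"].round(3),"w",round(s["grip_width"],3),"ft",s["ft_force"].round(1))
    for c in("side","scene"):
        i,M=info(c); im,d=bot.get_image(c);P=cloud(c,d,i,M)
        hsv=cv2.cvtColor(im,cv2.COLOR_BGR2HSV).astype(int)
        red=((hsv[...,0]<6)|(hsv[...,0]>172))&(hsv[...,1]>150)&(hsv[...,2]>60)
        m=(red|((hsv[...,1]<90)&(hsv[...,2]>100)))&(abs(P[...,1]-t[1])<.014)&(abs(P[...,2]-t[2]-.045)<.085)
        o=[]
        for x in range(-112,124,8):
            k=m&(abs((P[...,0]-t[0])*1000-x)<4); Z=(P[...,2][k]-t[2])*1000
            if len(Z)>3: o.append((x,*np.percentile(Z,[5,50,95]).astype(int).tolist(),len(Z),float(red[k].mean().round(1))))
        print(c,*o,sep=" ")
E
python3 - <<'E'
from h import *
sprof()
E
```

```text
tcp [0.519  0.0727 0.0561] rot [3.141e+00 2.000e-03 4.200e-02] w 0.205 ft [-0.3 -0.5 -0.7]
side (-88, 39, 47, 49, 9, 1.0) (-80, 36, 44, 48, 17, 1.0) (-72, 38, 45, 49, 17, 1.0) (-64, 38, 45, 49, 17, 1.0) (-56, 38, 45, 50, 20, 1.0) (-48, 37, 44, 49, 20, 0.1) (-40, 37, 46, 49, 17, 0.0) (-32, 36, 45, 50, 17, 0.0) (-24, 37, 45, 50, 17, 0.0) (-16, 38, 44, 59, 14, 0.0) (8, 37, 43, 55, 8, 0.0) (16, 35, 44, 50, 18, 0.0) (24, 20, 40, 48, 27, 0.0) (32, 19, 21, 47, 20, 0.0) (40, 18, 19, 20, 5, 0.0) (64, 19, 19, 20, 4, 0.0) (72, 18, 20, 21, 18, 0.0) (80, 18, 20, 21, 7, 0.0)
scene (-88, 40, 44, 50, 12, 1.0) (-80, 41, 46, 50, 16, 1.0) (-72, 41, 48, 52, 23, 1.0) (-64, 41, 46, 50, 16, 1.0) (-56, 41, 48, 52, 18, 1.0) (-48, 39, 48, 52, 14, 0.4) (-40, 41, 49, 52, 23, 0.0) (-32, 40, 48, 51, 24, 0.0) (-24, 38, 47, 51, 23, 0.0) (-16, 40, 48, 51, 22, 0.0) (-8, 41, 51, 70, 44, 0.0) (24, 19, 42, 47, 14, 0.0) (32, 19, 21, 46, 26, 0.0) (40, 18, 20, 21, 15, 0.0) (72, 17, 20, 22, 21, 0.0) (80, 19, 20, 21, 21, 0.0)
```

Request:
apply_moves(series=[[[0.3,0,1.2,0,0],[0.3,0,1.6,0,0],[0.3,0,1.9,0,0],[0.3,0,2.2,0,0],[0.3,0,2.5,0,0],[0.3,0,2.8,0,0],[0.3,0,3.1,0,0],[0.3,0,3.4,0,0],[0.3,0,3.7,0,0],[0.3,0,4.0,0,0],[0.3,0,4.2,0,0],[0.3,0,4.2,0,0]]])

```text
time_s: 33.45
tool_pos: [0.5229, 0.0732, 0.0163]
tcp_rot: [-3.14, -0.002, 0.041]
ft_force: [-3.7, -0.0, 13.3]
grip_width: 0.207
finger_force: 38.0
```

```bash
python3 - <<'E'
from h import *
sprof()
E
```

```text
tcp [0.5229 0.0732 0.0163] rot [-3.14e+00 -2.00e-03  4.10e-02] w 0.207 ft [-3.7 -0.  13.3]
side (-72, 0, 6, 8, 13, 1.0) (-64, 1, 11, 18, 20, 1.0) (-56, 9, 17, 26, 20, 1.0) (-48, 14, 24, 31, 19, 0.8) (-40, 21, 29, 38, 21, 0.1) (-32, 24, 36, 43, 23, 0.0) (-24, 31, 42, 109, 25, 0.0) (-16, 36, 48, 71, 18, 0.0) (8, -17, -14, 46, 4, 0.0) (16, -12, 0, 77, 38, 0.0) (24, 59, 63, 72, 16, 0.0) (32, 58, 59, 61, 11, 0.0) (64, 59, 60, 61, 12, 0.0) (72, 59, 59, 62, 14, 0.0)
scene (-72, 0, 8, 9, 13, 1.0) (-64, -16, 9, 16, 30, 1.0) (-56, 5, 17, 24, 25, 1.0) (-48, 11, 21, 26, 19, 1.0) (-40, 20, 29, 34, 24, 0.1) (-32, 24, 34, 41, 27, 0.0) (-24, 32, 41, 48, 27, 0.0) (-16, 37, 46, 54, 29, 0.0) (-8, 40, 54, 71, 47, 0.0) (0, 57, 61, 82, 5, 0.0) (8, 70, 73, 81, 6, 0.0) (16, -18, -12, -10, 29, 0.0) (24, -14, -10, -9, 10, 0.0) (64, 57, 60, 62, 15, 0.0) (72, 59, 60, 62, 24, 0.0) (80, 59, 60, 61, 8, 0.0)
```

Request:
apply_moves(series=[[[0,0,-5,0,0],[0,0,-10.6,0,0],[5,0,-10.6,0,0],[10,0,-10.6,0,0],[14,0,-10.6,0,0],[16.5,0,-10.6,0,0],[16.5,0,-10.6,0,0],[16.5,0,-7,0,0],[16.5,0,-4.2,0,0],[15.5,0,-4.2,0,0],[14.6,0,-5.2,0,0],[14.1,0,-5.7,0,0],[13.5,0,-6.3,0,0],[12.9,0,-6.8,0,0],[12.2,0,-7.2,0,0],[11.5,0,-7.6,0,0],[10.8,0,-7.9,0,0],[10.0,0,-8.1,0,0],[9.2,0,-8.3,0,0],[8.3,0,-8.4,0,0]]])

```text
time_s: 35.55
tool_pos: [0.6053, 0.0765, 0.0991]
tcp_rot: [-3.142, -0.002, 0.041]
ft_force: [4.3, 0.4, 1.0]
grip_width: 0.205
finger_force: 37.1
```

Request:
apply_moves(series=[[[0,0,0,0,0],[0.3,0,-1,0,0],[0.3,0,-2.2,0,0],[-1.5,0,-2.2,0,0],[-3.3,0,-2.2,0,0],[-3.3,0,-2.2,0,0],[-3.3,0,-2.2,0,0]]])

```text
time_s: 36.25
tool_pos: [0.5717, 0.0754, 0.1205]
tcp_rot: [-3.141, 0.002, 0.041]
ft_force: [0.9, 0.7, -0.1]
grip_width: 0.203
finger_force: 36.8
```

```bash
sed -i 's/m=(hsv\[...,1\]<100)&(hsv\[...,2\]>90)&(abs(P\[...,1\]-t\[1\])/m=(((hsv[...,1]<100)\&(hsv[...,2]>90))|(((hsv[...,0]<6)|(hsv[...,0]>172))\&(hsv[...,1]>150)))\&(abs(P[...,1]-t[1])/' h.py; python3 - <<'E'
from h import *
vert()
i,M=info("wrist"); im,d=bot.get_image("wrist");P=cloud("wrist",d,i,M);t=bot.state()["tool_pos"]
k=(np.hypot(P[...,0]-t[0],P[...,1]-t[1])<.012)&(P[...,2]>t[2]+.07)
print("top",np.percentile(P[k],[5,50,95],axis=0)-t if k.sum()>5 else 0)
E
```

```text
tcp [0.5717 0.0754 0.1205]
scene z0.14 axis [0.5784 0.0742] width 0.0169 42
scene well 0.86 [0.5716 0.1271 0.0766]
scene well 0.83 [0.57   0.1702 0.0785]
scene well 0.65 [0.5774 0.0261 0.0736]
scene well 0.63 [0.5778 0.0736 0.0786]
scene well 0.59 [ 0.5806 -0.021   0.076 ]
side z0.10 axis [0.577  0.0749] width 0.0085 26
side z0.14 axis [0.5743 0.0701] width 0.0185 48
side well 0.75 [0.5703 0.027  0.0805]
side well 0.75 [0.5675 0.1697 0.0806]
side well 0.68 [ 0.5745 -0.0153  0.0787]
top [[-0.00182679 -0.01006005  0.07106247]
 [ 0.00724693  0.00038412  0.08765906]
 [ 0.01163716  0.01022183  0.11451367]]
```

Request:
apply_moves(series=[[[-0.3,0,0,0,0],[-0.3,0,0.8,0,0],[-0.3,0,1.6,0,0],[-0.3,0,2.4,0,0],[-0.3,0,3.2,0,0],[-0.3,0,3.2,0,0]]])

```text
time_s: 37.1
tool_pos: [0.5681, 0.0751, 0.0866]
tcp_rot: [3.141, 0.003, 0.041]
ft_force: [-0.9, 0.4, 0.3]
grip_width: 0.208
finger_force: 36.8
```

```bash
python3 - <<'E'
from h import *
vert(.085)
a,_=bot.get_image("scene");b,_=bot.get_image("side")
f=lambda x:cv2.resize(x,(400,400),interpolation=cv2.INTER_CUBIC)
cv2.imwrite("pics/n.png",np.hstack([f(a[80:200,220:340]),f(b[120:240,240:360])]))
E
```

```text
tcp [0.5681 0.0751 0.0866]
scene z0.10 axis [0.5758 0.0755] width 0.0174 39
scene z0.11 axis [0.5753 0.0745] width 0.0173 33
scene well 0.83 [ 0.5762 -0.021   0.0745]
scene well 0.83 [0.5764 0.0291 0.0727]
scene well 0.83 [0.572  0.126  0.0753]
scene well 0.67 [0.5773 0.074  0.0778]
scene well 0.62 [0.5679 0.1707 0.0755]
side z0.10 axis [0.5728 0.0733] width 0.0159 34
side z0.11 axis [0.5725 0.0736] width 0.0161 49
side well 0.97 [ 0.5748 -0.0171  0.0792]
side well 0.93 [0.5712 0.0779 0.0788]
side well 0.81 [0.5726 0.1235 0.0786]
side well 0.78 [0.5691 0.1695 0.0796]
side well 0.59 [0.5699 0.0268 0.0796]
```

View pics/n.png

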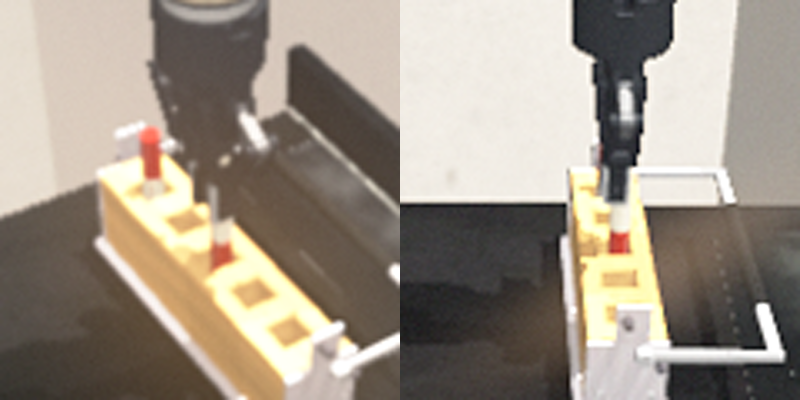

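Marker B is entering the middle well: scene crop (220,245), side crop (620,230). No contact force.

Request:
apply_moves(series=[[[0,0,1,0,0],[0,0,2,0,0],[0,0,3,0,0],[0,0,4.1,0,0],[0,0,4.1,0,0],[0,0,4.1,0,35],[0,0,4.1,0,35],[0,0,4.1,0,35],[0,0,0,0,35],[0,0,-5,0,35],[0,0,-9,0,35]]], newtons=20)

```text
time_s: 38.5
tool_pos: [0.5699, 0.0749, 0.1811]
tcp_rot: [3.142, -0.002, 0.041]
ft_force: [0.9, 0.9, -0.2]
grip_width: 0.353
finger_force: 0.0
```

Request:
apply_moves(series=[[[0,4,0,-0.14,60],[0,8,0,-0.28,60],[0,12,0,-0.42,60],[0,16,0,-0.56,60],[0,20,0,-0.7,60],[0,24,0,-0.84,60],[0,28,0,-0.98,60],[0,32,0,-1.12,60],[0,36,0,-1.26,60],[-0.1,40,0,-1.4,60],[-0.2,40.7,0,-1.54,60],[-0.2,40.7,0,-1.68,60],[-0.2,40.7,0,-1.68,60],[-0.2,40.7,0,-1.68,60]]])

```text
time_s: 39.9
tool_pos: [0.5839, -0.3313, 0.1785]
tcp_rot: [3.141, -0.0, 1.718]
ft_force: [0.5, 0.4, -0.9]
grip_width: 0.599
finger_force: 0.0
```

```bash
python3 - <<'E'
from h import *
print(bot.state()["tool_pos"],bot.state()["tcp_rot"])
for c in("scene","side","wrist"):
    i,M=info(c); im,d=bot.get_image(c); P=cloud(c,d,i,M)
    k=P[(abs(P[...,0]-.573)<.016)&(abs(P[...,1]-.073)<.016)&(P[...,2]>.082)]
    if len(k): print(c,"B top",np.percentile(k,97,axis=0).round(3))
    print([ (s) for s in [0]] and "",end=""); markers(c,im,d,i,M)
E
```

```text
[ 0.58393654 -0.33128452  0.17846872] [ 3.14136583e+00 -3.28851018e-04  1.71830097e+00]
scene B top [0.583 0.081 0.13 ]
scene [114  20 192  83] c [733. 747.] size [363. 764.] red 0.0 dir -1.06 zmax 0.0293
scene [249 145  79  72] c [574.  73.] size [ 76. 282.] red 0.0 dir -1.428 zmax 0.0264
scene [363 176  27  14] c [749. -76.] size [69. 58.] red 0.0 dir 3.016 zmax 0.0332
scene [356 186  32  22] c [ 711. -102.] size [48. 87.] red 0.0 dir 2.961 zmax 0.0323
scene [406 237  93  67] c [ 707. -366.] size [ 79. 209.] red 0.0 dir -1.437 zmax 0.029
scene [387 246  14  14] c [ 647. -268.] size [18. 25.] red 0.0 dir -0.938 zmax 0.0283
scene [376 277  50  47] c [ 587. -361.] size [ 18. 122.] red 0.16 dir -1.462 zmax 0.018
scene [488 301  59  51] c [ 746. -519.] size [76. 89.] red 0.0 dir -1.359 zmax 0.018
scene [534 352  26  25] c [ 728. -599.] size [26. 43.] red 0.0 dir -1.35 zmax 0.0213
scene [485 414  22   6] c [ 576. -608.] size [ 9. 36.] red 0.0 dir 2.707 zmax 0.0134
side B top [0.579 0.078 0.13 ]
side [237 106  79   7] c [487. 961.] size [367.  29.] red 0.0 dir 0.005 zmax 0.0286
side [290 
[... 323 characters left out ...]
max 0.0285
side [342 298  14  16] c [ 648. -269.] size [22. 25.] red 0.0 dir -0.284 zmax 0.0278
side [311 317  23  58] c [ 586. -361.] size [ 17. 125.] red 0.39 dir -1.412 zmax 0.0179
side [400 398  44  22] c [ 734. -490.] size [63. 42.] red 0.0 dir -3.105 zmax 0.018
wrist [341 108  28  29] c [ 650. -265.] size [26. 25.] red 0.0 dir -1.744 zmax 0.0265
wrist [266 146  17 111] c [ 588. -360.] size [ 17. 122.] red 0.27 dir -1.421 zmax 0.0172
wrist [388 313  16  14] c [ 755. -479.] size [15. 25.] red 0.0 dir -0.769 zmax 0.0164
wrist [210 372  36  18] c [ 561. -617.] size [25. 47.] red 0.0 dir -0.137 zmax 0.0136
wrist [145 385  15  11] c [ 469. -638.] size [25. 11.] red 0.0 dir -2.354 zmax 0.0138
```

B is seated with its top at 0.130 m. Next is marker C.

Request:
apply_moves(series=[[[0,0,5,0,45],[0,0,10,0,45],[0,0,15,0,45],[0,0,18.5,0,45],[0,0,20.5,0,45],[0,0,21.4,0,45],[0,0,21.4,0,45],[0,0,21.4,0,45],[0,0,21.4,0,0],[0,0,21.4,0,0],[0,0,21.4,0,0],[0,0,21.4,0,0],[0,0,21.4,0,0],[0,0,17,0,0],[0,0,12,0,0],[0,0,7,0,0],[0,0,4.5,0,0],[0,0,4.5,0,0]]], newtons=20)

```text
time_s: 41.85
tool_pos: [0.5874, -0.3334, 0.1395]
tcp_rot: [3.132, 0.007, 1.72]
ft_force: [-0.3, 0.1, 0.1]
grip_width: 0.21
finger_force: 21.3
```

Request:
apply_moves(series=[[[4,-0.2,0,0.14,0],[8,-0.3,0,0.28,0],[12,-0.5,0,0.42,0],[16,-0.6,0,0.56,0],[20,-0.7,0,0.7,0],[24,-0.9,0,0.84,0],[28,-1,0,0.98,0],[31.6,-1.1,0,1.12,0],[31.6,-1.1,0,1.26,0],[31.6,-1.1,0,1.4,0],[31.6,-1.1,0,1.54,0],[31.6,-1.1,0,1.68,0],[31.6,-1.1,0,1.68,0],[31.6,-1.1,4,1.68,0],[31.6,-1.1,8,1.68,0],[31.6,-1.1,8,1.68,0],[31.6,-1.1,8,1.68,0]]])

```text
time_s: 43.55
tool_pos: [0.5255, -0.0211, 0.0532]
tcp_rot: [3.142, 0.002, 0.042]
ft_force: [1.1, 0.3, 0.4]
grip_width: 0.204
finger_force: 21.3
```

```bash
python3 - <<'E'
from h import *
sprof()
E
```

```text
tcp [ 0.5255 -0.0211  0.0532] rot [3.142e+00 2.000e-03 4.200e-02] w 0.204 ft [1.1 0.3 0.4]
side (-88, 39, 45, 48, 16, 1.0) (-80, 39, 45, 50, 18, 1.0) (-72, 37, 46, 49, 21, 1.0) (-64, 38, 46, 49, 25, 1.0) (-56, 38, 46, 49, 24, 1.0) (-48, 38, 44, 50, 21, 0.0) (-40, 38, 46, 49, 21, 0.0) (-32, 38, 46, 50, 28, 0.0) (-24, 38, 46, 49, 21, 0.0) (-16, 38, 46, 50, 22, 0.0) (8, 38, 46, 49, 8, 0.0) (16, -35, 43, 50, 27, 0.0) (24, 22, 43, 49, 36, 0.0) (32, 20, 23, 46, 20, 0.0) (64, 23, 23, 25, 5, 0.0) (72, 22, 23, 25, 16, 0.0)
scene (-88, 41, 46, 52, 13, 1.0) (-80, 41, 48, 50, 24, 1.0) (-72, 41, 47, 52, 23, 1.0) (-64, 39, 48, 51, 21, 1.0) (-56, 42, 48, 52, 26, 1.0) (-48, 39, 47, 50, 15, 0.3) (-40, 42, 49, 51, 25, 0.0) (-32, 40, 49, 51, 26, 0.0) (-24, 44, 49, 51, 25, 0.0) (-16, 40, 48, 89, 26, 0.0) (-8, 42, 51, 72, 57, 0.0) (0, 45, 49, 51, 5, 0.0) (24, 20, 24, 44, 14, 0.0) (32, 22, 23, 26, 20, 0.0) (64, 16, 23, 26, 16, 0.0) (72, 22, 24, 25, 26, 0.0) (80, 22, 24, 24, 9, 0.0)
```

Request:
apply_moves(series=[[[0.1,0,0.9,0,0],[0.1,0,1.3,0,0],[0.1,0,1.6,0,0],[0.1,0,1.9,0,0],[0.1,0,2.2,0,0],[0.1,0,2.5,0,0],[0.1,0,2.8,0,0],[0.1,0,3.1,0,0],[0.1,0,3.4,0,0],[0.1,0,3.7,0,0],[0.1,0,3.9,0,0],[0.1,0,3.9,0,0]]])

```text
time_s: 44.85
tool_pos: [0.5272, -0.0213, 0.0167]
tcp_rot: [-3.141, -0.002, 0.04]
ft_force: [-5.6, -1.2, 15.2]
grip_width: 0.208
finger_force: 39.8
```

```bash
python3 - <<'E'
from h import *
sprof()
E
```

```text
tcp [ 0.5272 -0.0213  0.0167] rot [-3.141e+00 -2.000e-03  4.000e-02] w 0.208 ft [-5.6 -1.2 15.2]
side (-80, -6, 11, 15, 10, 1.0) (-72, 4, 13, 19, 18, 1.0) (-64, 10, 20, 26, 18, 1.0) (-56, 16, 25, 32, 25, 1.0) (-48, 22, 31, 36, 19, 0.3) (-40, 26, 35, 41, 22, 0.0) (-32, 31, 41, 47, 24, 0.0) (-24, 35, 48, 53, 29, 0.0) (-16, 41, 51, 57, 19, 0.0) (8, -12, -10, 14, 12, 0.0) (16, -11, 59, 77, 40, 0.0) (24, 58, 60, 72, 22, 0.0) (32, 49, 59, 61, 10, 0.0) (56, 58, 58, 59, 4, 0.0) (64, 59, 60, 61, 9, 0.0) (72, 58, 59, 62, 10, 0.0) (80, -17, -15, -12, 6, 0.0)
scene (-80, 7, 10, 14, 7, 1.0) (-72, 6, 14, 17, 25, 1.0) (-64, -6, 19, 24, 29, 1.0) (-56, -17, 25, 29, 30, 1.0) (-48, -9, 30, 35, 25, 0.6) (-40, 28, 36, 40, 29, 0.0) (-32, 32, 42, 46, 31, 0.0) (-24, 37, 48, 52, 30, 0.0) (-16, 40, 52, 58, 34, 0.0) (-8, 41, 58, 74, 49, 0.0) (8, -15, 72, 82, 6, 0.0) (16, -18, -12, -10, 35, 0.0) (24, -12, -11, -10, 8, 0.0) (64, 53, 60, 62, 24, 0.0) (72, 59, 60, 62, 23, 0.0)
```

Request:
apply_moves(series=[[[0,0,-5,0,0],[0,0,-10.6,0,0],[5,0,-10.6,0,0],[10,0,-10.6,0,0],[14,0,-10.6,0,0],[16.7,0,-10.6,0,0],[16.7,0,-10.6,0,0],[16.7,0,-7,0,0],[16.7,0,-3.9,0,0],[15.6,0,-4.0,0,0],[14.7,0,-5.0,0,0],[14.1,0,-5.6,0,0],[13.5,0,-6.1,0,0],[12.9,0,-6.6,0,0],[12.2,0,-7.1,0,0],[11.5,0,-7.5,0,0],[10.8,0,-7.8,0,0],[10.0,0,-8.0,0,0],[9.2,0,-8.2,0,0],[8.3,0,-8.3,0,0]]])

```text
time_s: 46.95
tool_pos: [0.6099, -0.0176, 0.0981]
tcp_rot: [3.141, -0.002, 0.041]
ft_force: [3.2, -0.1, 1.3]
grip_width: 0.205
finger_force: 38.1
```

Request:
apply_moves(series=[[[0,0,0,0,0],[0.3,0,-1,0,0],[0.3,0,-2.4,0,0],[-1.5,0,-2.4,0,0],[-3.6,0,-2.4,0,0],[-3.6,0,-2.4,0,0],[-3.6,0,-2.4,0,0]]])

```text
time_s: 47.65
tool_pos: [0.5732, -0.0188, 0.1216]
tcp_rot: [-3.141, 0.002, 0.041]
ft_force: [0.4, 0.5, -0.3]
grip_width: 0.206
finger_force: 37.8
```

```bash
python3 - <<'E'
from h import *
vert(.085)
E
```

```text
tcp [ 0.5732 -0.0188  0.1216]
scene z0.14 axis [ 0.5787 -0.0179] width 0.0161 42
scene well 0.84 [0.5763 0.0274 0.0761]
scene well 0.82 [ 0.5758 -0.021   0.0778]
scene well 0.77 [0.5726 0.1277 0.0748]
scene well 0.72 [0.5796 0.0734 0.0772]
side z0.10 axis [ 0.5746 -0.0189] width 0.0122 21
side z0.14 axis [ 0.5752 -0.0244] width 0.0149 51
side well 0.75 [0.5727 0.1251 0.0782]
side well 0.67 [0.5719 0.0755 0.0754]
side well 0.63 [0.5672 0.1696 0.0788]
side well 0.62 [0.5696 0.0233 0.0798]
side well 0.57 [ 0.5744 -0.0211  0.0807]
```

Request:
apply_moves(series=[[[0.1,0.2,0,0,0],[0.1,0.2,0.8,0,0],[0.1,0.2,1.6,0,0],[0.1,0.2,2.4,0,0],[0.1,0.2,3.2,0,0],[0.1,0.2,3.2,0,0]]])

```text
time_s: 48.45
tool_pos: [0.5736, -0.0206, 0.0876]
tcp_rot: [-3.141, 0.003, 0.041]
ft_force: [0.3, 0.2, -0.5]
grip_width: 0.206
finger_force: 37.8
```

```bash
python3 - <<'E'
from h import *
vert(.085)
E
```

```text
tcp [ 0.5736 -0.0206  0.0876]
scene z0.10 axis [ 0.5796 -0.0197] width 0.016 32
scene z0.11 axis [ 0.5799 -0.0202] width 0.0142 36
scene well 0.96 [0.5672 0.1237 0.0782]
scene well 0.89 [0.5807 0.0709 0.0752]
scene well 0.8 [ 0.5791 -0.02    0.0787]
scene well 0.62 [0.5761 0.029  0.0761]
scene well 0.56 [0.5694 0.1731 0.0779]
side z0.10 axis [ 0.5777 -0.0219] width 0.0145 34
side z0.11 axis [ 0.5773 -0.0219] width 0.0146 46
side well 0.79 [0.5718 0.1255 0.0784]
side well 0.68 [0.5698 0.1672 0.0759]
side well 0.66 [0.5695 0.026  0.0815]
side well 0.65 [ 0.5757 -0.0146  0.0772]
side well 0.57 [0.5711 0.0758 0.0769]
```

Inside the well with no contact force, so I'll lower it, release and rise clear.

Request:
apply_moves(series=[[[0,0,1,0,0],[0,0,2,0,0],[0,0,3,0,0],[0,0,4.1,0,0],[0,0,4.1,0,0],[0,0,4.1,0,35],[0,0,4.1,0,35],[0,0,4.1,0,35],[0,0,0,0,35],[0,0,-5,0,35],[0,0,-9,0,60],[-4,-3,-9,0,60],[-8,-6,-9,0,60],[-8,-6,-9,0,60]]], newtons=20)

```text
time_s: 50.05
tool_pos: [0.4852, 0.0408, 0.1786]
tcp_rot: [-3.136, 0.009, 0.048]
ft_force: [1.8, -0.1, -0.1]
grip_width: 0.6
finger_force: 0.0
```

```bash
python3 - <<'E'
from h import *
print(bot.state()["tool_pos"],bot.state()["joint_pos"].round(2))
for c in("scene","side"):
    i,M=info(c); im,d=bot.get_image(c); P=cloud(c,d,i,M)
    hsv=cv2.cvtColor(im,cv2.COLOR_BGR2HSV).astype(int)
    for y in(.1704,.0745,-.0214):
        k=P[(abs(P[...,0]-.573)<.02)&(abs(P[...,1]-y)<.02)&(P[...,2]>.085)]
        if len(k): print(c,y,np.percentile(k,98,axis=0).round(3))
    for r in bot.spot_point(c,"keeper_grip"): print(c,round(r["confidence"],2),toworld(r["point"],M).round(3))
    for r in bot.spot_point(c,"marker_1_mid"): print(c,"mk",round(r["confidence"],2),toworld(r["point"],M).round(3))
    cv2.imwrite(f"pics/o_{c}.png",im)
E
```

```text
[0.48515376 0.0408108  0.17857854] [-0.48  0.43  0.5   1.91 -0.27  0.88 -1.36]
scene 0.0745 [0.583 0.079 0.13 ]
scene -0.0214 [ 0.587 -0.015  0.131]
scene 0.6 [0.68  0.075 0.069]
scene 0.44 [0.578 0.076 0.075]
side 0.1704 [0.575 0.174 0.13 ]
side 0.0745 [0.58  0.077 0.13 ]
side -0.0214 [ 0.584 -0.016  0.13 ]
side 0.64 [0.672 0.079 0.067]
```

View pics/o_scene.png

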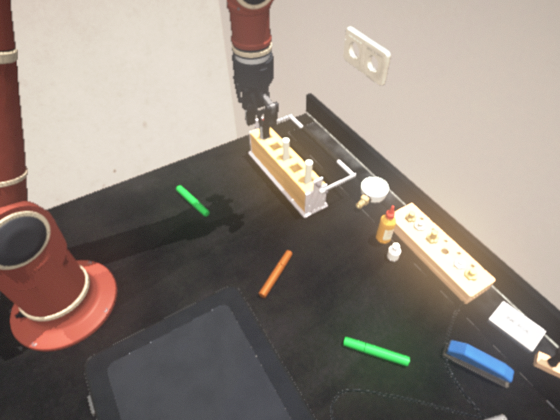

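The scene picture shows three markers standing in wells at (268,125), (286,148) and (308,170), the worktop clear of white markers, and the bottle and weight at (386,225) and (394,251). Now the handle.

Request:
apply_moves(series=[[[4,-0.6,-1,-0.14,60],[8,-1.2,-1,-0.28,60],[12,-1.8,-1,-0.42,60],[16,-2.4,-1,-0.56,60],[19.6,-2.9,-1,-0.7,60],[19.6,-2.9,-1,-0.84,60],[19.6,-2.9,-1,-0.98,60],[19.6,-2.9,-1,-1.12,60],[19.6,-2.9,-1,-1.26,60],[19.6,-2.9,-1,-1.4,60],[19.6,-2.9,-1,-1.56,60],[19.6,-2.9,-1,-1.56,60],[19.6,-2.9,-1,-1.56,60],[19.6,-2.9,-1,-1.56,60]]], newtons=30)

```text
time_s: 51.75
tool_pos: [0.6874, 0.0723, 0.189]
tcp_rot: [-3.141, 0.0, 1.598]
ft_force: [0.8, -0.6, -0.6]
grip_width: 0.6
finger_force: 0.0
```

Request:
apply_moves(series=[[[0.4,-0.8,0,-0.01,60],[0.4,-0.8,5,-0.01,60],[0.4,-0.8,10,-0.01,60],[0.4,-0.8,14,-0.01,60],[0.4,-0.8,16.5,-0.01,60],[0.4,-0.8,17.3,-0.01,60],[0.4,-0.8,17.3,-0.01,60],[0.4,-0.8,17.3,-0.01,60],[0.4,-0.8,17.3,-0.01,0],[0.4,-0.8,17.3,-0.01,0],[0.4,-0.8,17.3,-0.01,0],[0.4,-0.8,17.3,-0.01,0],[0.4,-0.8,17.3,-0.01,0]]], newtons=30)

```text
time_s: 53.05
tool_pos: [0.6797, 0.0767, 0.0178]
tcp_rot: [3.14, -0.0, 1.61]
ft_force: [-0.7, -0.6, 5.7]
grip_width: 0.153
finger_force: 29.4
```

Request:
apply_moves(series=[[[0,0,-0.6,0,0],[0,-0.1,-1.2,0,0],[0,-0.3,-2.3,0,0],[0,-0.7,-3.4,0,0],[0,-1.2,-4.5,0,0],[0,-1.9,-5.5,0,0],[0,-2.6,-6.4,0,0],[0,-3.4,-7.2,0,0],[0,-4.4,-7.9,0,0],[0,-5.4,-8.5,0,0],[0,-6.5,-8.9,0,0],[0,-7.6,-9.2,0,0],[0,-8.8,-9.4,0,0],[0,-10,-9.4,0,0],[0,-11.2,-9.3,0,0],[0,-11.3,-9.3,0,0],[0,-11.3,-9.3,0,0]]])

```text
time_s: 54.75
tool_pos: [0.5684, 0.0741, 0.1137]
tcp_rot: [3.134, -0.003, 1.611]
ft_force: [-0.5, 3.1, 13.0]
grip_width: 0.151
finger_force: 33.3
```

Request:
apply_moves(series=[[[0,0,-0.2,0,40],[0,0,-0.2,0,60],[0,0,-0.2,0,60],[0,0,-0.2,0,60],[0,0,-3,0,60],[0,0,-7,0,60],[0,0,-12,0,60],[0,0,-12,0,60],[0,0,-12,0,60]]])

```text
time_s: 55.65
tool_pos: [0.5664, 0.0719, 0.2302]
tcp_rot: [3.14, -0.0, 1.611]
ft_force: [0.3, 0.5, -0.3]
grip_width: 0.6
finger_force: 0.0
```

```bash
python3 - <<'E'
from h import *
print(bot.state()["tool_pos"])
for c in("scene","side"):
    i,M=info(c); im,d=bot.get_image(c); P=cloud(c,d,i,M)
    for t in("keeper_grip","bottle_mid","weight_mid"):
        for r in bot.spot_point(c,t): print(c,t,round(r["confidence"],2),toworld(r["point"],M).round(3))
    for y in(.1704,.0745,-.0214):
        k=P[(abs(P[...,0]-.573)<.02)&(abs(P[...,1]-y)<.02)&(P[...,2]>.085)&(P[...,2]<.145)]
        if len(k): print(c,y,np.percentile(k,98,axis=0).round(3))
    cv2.imwrite(f"pics/p_{c}.png",im)
a=cv2.imread("pics/p_scene.png");b=cv2.imread("pics/p_side.png")
f=lambda x:cv2.resize(x,(400,400),interpolation=cv2.INTER_CUBIC)
cv2.imwrite("pics/p.png",np.hstack([f(a[80:220,220:360]),f(b[130:270,240:380])]))
E
```

```text
[0.56640488 0.07194642 0.23019416]
scene keeper_grip 0.7 [0.566 0.076 0.163]
scene bottle_mid 0.61 [ 0.668 -0.21   0.056]
scene weight_mid 0.44 [ 0.655 -0.267  0.024]
scene 0.1704 [0.578 0.176 0.13 ]
scene 0.0745 [0.584 0.08  0.13 ]
scene -0.0214 [ 0.585 -0.015  0.13 ]
side keeper_grip 0.69 [0.563 0.075 0.16 ]
side bottle_mid 0.81 [ 0.663 -0.22   0.056]
side bottle_mid 0.63 [0.57  0.074 0.078]
side weight_mid 0.66 [ 0.647 -0.265  0.022]
side 0.1704 [0.567 0.17  0.127]
side 0.0745 [0.574 0.075 0.126]
side -0.0214 [ 0.583 -0.02   0.129]
```

View pics/p.png

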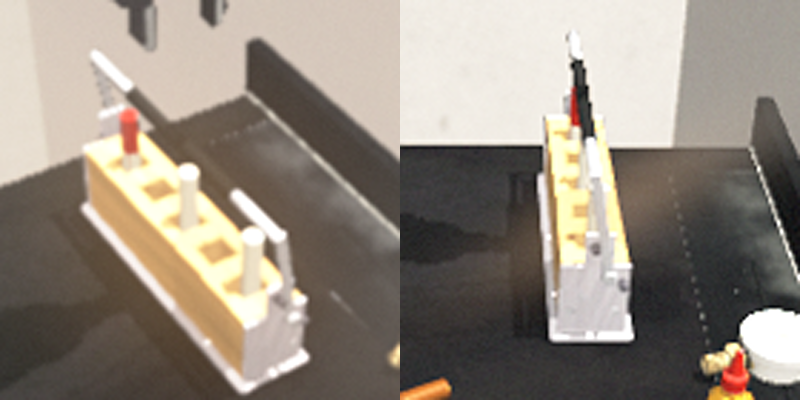

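The picture shows the three markers seated upright at (130,135), (188,195) and (253,260). The handle is closed above them and the gripper is clear. Handing in.

```bash
python3 -c "
from plant import bot
print(bot.finish_job())"
```

```text
the job is handed in; nothing more can be done
None
```

The job is handed in: handle folded down, all three markers on the worktop stood in the wells and fully down, handle swung back onto its catch, and the bottle and weight left where they were; no verdict came back.

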